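# Scoop chestnuts from an adjustable bin into the pan

## Task

Get a scoopful of chestnuts out of the steel bin and into the frying pan. First close up the chestnuts' side of the bin: keep the divider's release lever squeezed against its post, slide the divider to the last, narrowest notch and let the lever spring back. Then take the scoop and fill it with at least three chestnuts at once, using a far corner of the bin as the backstop against which they ride up onto it, carry them over, tip them into the pan without spilling any, and put the scoop down flat on the marble worktop; do not touch the chestnuts with the gripper, do not drop the scoop, and leave the salt shaker, pepper mill, tumbler and teaspoon where they are.

Things in the scene. Friction and masses are not known exactly. Their poses are not given: they have to be found in the camera images.
- bin: Open steel bin, fixed; outside 238 (x) x 184 (y) x 65 mm, walls 4 mm, floor 5 mm; rim stands out 7 mm at the left, right and far sides. Origin: centre of the underside; x lengthwise to the far wall, y left, z up. Inner faces: x = -115 and +115, y = -88 and +88, floor z = 5 mm. A lengthwise upright divider (plate 3 mm, top at z = 62) splits it into a left and a right compartment.
- bin_corner (a point): Far left inner corner of the bin at floor level (bin frame 115, 88, 5 mm), attitude of the bin. All chestnuts lie in the left compartment, in its far half (x > 0 in the bin's frame), so the near 110 mm of its floor is clear.
- divider (a joint): Slide of the divider to the left (bin's +y), m. The rail outside the near wall has three notches 25 mm apart: it starts in the first (0; left compartment 164 mm wide); the last is 0.050 (114 mm wide), a stop ends travel at 0.0515. The lever's nose locks it with 2.5 mm play either way; with the lever squeezed it slides with about 2 N, plus the push on the chestnuts.
- release_lever (a joint): Release lever of the divider, rad: 0 at rest (leaning towards the robot, nose in a notch), 0.48 fully squeezed (upright, parallel to its post), clear of the teeth above 0.40. Sprung: about 3 N to start, 8 N fully squeezed; squeeze with 15 to 30 N. If it stays above 0.1 when let go, its nose stands on a tooth.
- squeeze_grip (a point): On the divider over the bin's near wall, bin's attitude, z = 103 mm. Black post (24 mm wide) and, nearer the robot, black lever (18 mm wide), tops at z = 113 to 118; pinch them together from above along the bin's x. Point midway between their outer faces when squeezed (26 mm apart); at rest the lever's top stands 33 mm from it. Keep fingertips above z = 82 (pivot cheeks).
- scoop: Loose steel scoop, 0.11 to 0.22 kg, on the marble between bin and hob, lip away from the robot. Origin: centre of the flat underside of the head; x forward to the lip, y left, z up. Head 90 x 74 mm, floor 2 mm, open in front with a straight flat lip at x = 45, z = 0; side walls rise from 3 mm at the lip to 37 mm at x = -12, back wall 42 mm high at x = -45.
- scoop_grip (a point): Middle of the scoop's black handle, where to grasp it; scoop frame (-99, 0, 58) mm, scoop's attitude. Handle 92 mm long, 16 mm thick (along the scoop's y), 20 mm high, rising 24 degrees to the rear.
- scoop_in (a point): Middle of the scoop's hollow, scoop frame (0, 0, 14) mm, scoop's attitude; 14 mm above the worktop when the scoop stands on it.
- pan_in (a point): Centre of the floor of the dark frying pan on the hob, 10 mm above the worktop: floor about 190 mm across, rim 245 mm across and 56 mm above the worktop, handle to the right. It does not move.
- chestnut0: Brown chestnut, 30 mm across, 29 mm tall, 16 g, smooth; origin at its centre.
- chestnut1: Brown chestnut, 30 mm across, 29 mm tall, 16 g, smooth; origin at its centre.
- chestnut2: Brown chestnut, 30 mm across, 29 mm tall, 16 g, smooth; origin at its centre.
- chestnut3: Brown chestnut, 30 mm across, 29 mm tall, 16 g, smooth; origin at its centre.
- chestnut4: Brown chestnut, 30 mm across, 29 mm tall, 16 g, smooth; origin at its centre.
- chestnut5: Brown chestnut, 30 mm across, 29 mm tall, 16 g, smooth; origin at its centre.
- salt_shaker: Bystander: small shaker, 44 mm across, 90 mm tall; origin under its centre.
- pepper_mill: Bystander: wooden pepper mill, 58 mm across, 170 mm tall; origin under its centre.
- tumbler_b: Bystander: drinking glass, 80 mm across, 88 mm tall; origin under its centre.
- teaspoon_a: Bystander: teaspoon, 130 mm long, lying on the worktop in front of the bin; origin under its centre.

How it is judged:
On the way, in this order (a step that is already met when the one before it is completed fails the run):
1. the divider has been slid to the last, narrowest notch and its lever has sprung back (value of joint divider above 0.046 m and value of joint release_lever below 0.08 rad), for 0.2 s.
2. the scoop carries at least three chestnuts clear above the bin's rim (height (world z) of scoop_in above 0.085 m and (distance between each of chestnut0, chestnut1, chestnut2 and scoop_in below 0.06 m or ((distance between each of chestnut0, chestnut1 and scoop_in below 0.06 m or distance between each of chestnut0, chestnut2 and scoop_in below 0.06 m or distance between each of chestnut1, chestnut2 and scoop_in below 0.06 m) and distance between any of chestnut3, chestnut4, chestnut5 and scoop_in below 0.06 m) or (distance between any of chestnut0, chestnut1, chestnut2 and scoop_in below 0.06 m and (distance between each of chestnut3, chestnut4 and scoop_in below 0.06 m or distance between each of chestnut3, chestnut5 and scoop_in below 0.06 m or distance between each of chestnut4, chestnut5 and scoop_in below 0.06 m)) or distance between each of chestnut3, chestnut4, chestnut5 and scoop_in below 0.06 m)), for 0.2 s.
3. at least three chestnuts are in the pan ((distance between each of chestnut0, chestnut1, chestnut2 and pan_in below 0.115 m or ((distance between each of chestnut0, chestnut1 and pan_in below 0.115 m or distance between each of chestnut0, chestnut2 and pan_in below 0.115 m or distance between each of chestnut1, chestnut2 and pan_in below 0.115 m) and distance between any of chestnut3, chestnut4, chestnut5 and pan_in below 0.115 m) or (distance between any of chestnut0, chestnut1, chestnut2 and pan_in below 0.115 m and (distance between each of chestnut3, chestnut4 and pan_in below 0.115 m or distance between each of chestnut3, chestnut5 and pan_in below 0.115 m or distance between each of chestnut4, chestnut5 and pan_in below 0.115 m)) or distance between each of chestnut3, chestnut4, chestnut5 and pan_in below 0.115 m)), for 0.2 s.
At the end, for the whole second after the job is handed in: Divider locked in the last notch (over 46 mm), lever sprung back (below 0.08 rad); at least three chestnuts within 115 mm of the pan's centre, all others in the pan or the bin, at rest; scoop level (0.08 rad) on the marble worktop (underside within 4 mm), not on the hob or in the bin (all of step 1 and (distance between each of chestnut0, chestnut1, chestnut2 and pan_in below 0.115 m or ((distance between each of chestnut0, chestnut1 and pan_in below 0.115 m or distance between each of chestnut0, chestnut2 and pan_in below 0.115 m or distance between each of chestnut1, chestnut2 and pan_in below 0.115 m) and distance between any of chestnut3, chestnut4, chestnut5 and pan_in below 0.115 m) or (distance between any of chestnut0, chestnut1, chestnut2 and pan_in below 0.115 m and (distance between each of chestnut3, chestnut4 and pan_in below 0.115 m or distance between each of chestnut3, chestnut5 and pan_in below 0.115 m or distance between each of chestnut4, chestnut5 and pan_in below 0.115 m)) or distance between each of chestnut3, chestnut4, chestnut5 and pan_in below 0.115 m) and (distance between chestnut0 and pan_in below 0.115 m or (x of chestnut0 in the frame of bin between -0.117 and 0.117 m and y of chestnut0 in the frame of bin between -0.09 and 0.09 m and z of chestnut0 in the frame of bin below 0.065 m)) and (distance between chestnut1 and pan_in below 0.115 m or (x of chestnut1 in the frame of bin between -0.117 and 0.117 m and y of chestnut1 in the frame of bin between -0.09 and 0.09 m and z of chestnut1 in the frame of bin below 0.065 m)) and (distance between chestnut2 and pan_in below 0.115 m or (x of chestnut2 in the frame of bin between -0.117 and 0.117 m and y of chestnut2 in the frame of bin between -0.09 and 0.09 m and z of chestnut2 in the frame of bin below 0.065 m)) and (distance between chestnut3 and pan_in below 0.115 m or (x of chestnut3 in the frame of bin between -0.117 and 0.117 m and y of chestnut3 in the frame of bin between -0.09 and 0.09 m and z of chestnut3 in the frame of bin below 0.065 m)) and (distance between chestnut4 and pan_in below 0.115 m or (x of chestnut4 in the frame of bin between -0.117 and 0.117 m and y of chestnut4 in the frame of bin between -0.09 and 0.09 m and z of chestnut4 in the frame of bin below 0.065 m)) and (distance between chestnut5 and pan_in below 0.115 m or (x of chestnut5 in the frame of bin between -0.117 and 0.117 m and y of chestnut5 in the frame of bin between -0.09 and 0.09 m and z of chestnut5 in the frame of bin below 0.065 m)) and linear speed of each of chestnut0, chestnut1, chestnut2, chestnut3, chestnut4, chestnut5 below 0.05 m/s and height (world z) of scoop_in below 0.018 m and angle between scoop_in's own z axis and vertical below 0.08 rad); the robot touches nothing.
It fails at once if the gripper's fingers touch a chestnut (contact force between the fingers and chestnut0 above 0.3 N or contact force between the fingers and chestnut1 above 0.3 N or contact force between the fingers and chestnut2 above 0.3 N or contact force between the fingers and chestnut3 above 0.3 N or contact force between the fingers and chestnut4 above 0.3 N or contact force between the fingers and chestnut5 above 0.3 N).
It fails at once if the scoop is let go while its head is more than 5 cm above the worktop (height (world z) of scoop_in above 0.065 m and contact force between the fingers and scoop below 0.05 N).
It fails at once if the salt shaker, pepper mill, tumbler or teaspoon is moved by more than 3 cm (distance of any of salt_shaker, pepper_mill, tumbler_b, teaspoon_a from where it was at the start of the episode above 0.03 m).
It also fails if it takes over 70 s, if anything falls off the work surface, if the arm or the gripper's body presses on something with over 40 N, if the wrist force passes 120 N, or if a joint passes its speed limit or range.

## Robot

A 6-joint arm with a two-finger parallel gripper is mounted at the origin on a cart in front of the work surface, level with it; the furniture and walls round the work are solid. World frame = base frame: x ahead of the robot, y to its left, z up, the work surface at z = 0. Lengths are in m, angles in rad, forces in N, time in s.
With the tool pointing down it reaches from about 0.35 to 0.85 m from the base axis. Payload 8.1 kg.
Tool frame: the origin (TCP) lies at the very end of the fingers, on their centre line; the grasp point (between the pads) lies 19 mm behind it; z points along the fingers, y is the direction in which the jaws open and shut (so a half turn about z gives the same grasp; the last joint's range is limited). The gripper opens to 93 mm and grips with 3 to 60 N. Pads are 15 mm wide; open, the fingers measure 128 mm over their backs; the gripper's body (75 mm by 188 mm) begins 65 mm behind the grasp point.
Start: joints at [-1.322, 0.13, 1.488, -0, 1.523, -0.085], TCP at [0.197, -0.567, 0.185] pointing down, gripper open.
Joint ranges: [-2.96, 2.96], [-0.89, 2.26], [0.02, 2.5], [-1.34, 4.48], [0, 2.73], [-2.66, 2.66]. Speed limits (rad/s): [2.39, 2.39, 2.79, 3.14, 3.14, 3.14].

## Interface

Orientations are given as a rotation vector (axis times angle).
In Python, from plant import robot gives the robot as it stands.
- The arm moves only by the shell command python3 -m pendant 'ROWS' [OPENING] [FORCE]. ROWS is JSON, a list of rows, each an object with "delta_pos": the shift along the tool's x, y, z in m, a list of three; "spin": the turn about the tool's z in rad. In form: [{"delta_pos": [dx, dy, dz], "spin": spin}, ...]. A call has 1 to 10 rows; each row is the pose to reach, as a shift and turn from the pose measured when the call began, along the tool's axes at that moment; what a row does not reach only later rows make up. A row lasts 1/10 s, in which the tool goes at most 50 mm and 8.59 degrees, less where a joint would pass 70% of its speed; a pose out of reach is approached as far as the arm can. A call with a gripper value outside its range is refused whole. OPENING is the closure, from -1 (fully open) to 1 (shut), set as the call begins (- or left out, the last holds). The fingers move at their own pace and stop on an object; FORCE is the grip in N (left out, the last holds). Time passes only in rows, so rows that repeat a pose let the fingers close. It gives the time, the measured TCP pose, the force and the opening at its end, in the units of the state.
- robot.read_state(): the state, without advancing time (a new reading comes with each control period).
- robot.read_camera(name): name is "scene" or "side" or "wrist"; returns a dict with "color" (400x640x3 uint8, blue, green, red), "camera_matrix" (3x3 intrinsics, pixels), "R" (3x3) and "t" (3): a world point X has camera coordinates R X + t. Camera axes: x right, y down, z forward; pixel columns grow to the right and rows downward; lengths in m; the calibration is good to about 2 mm. A picture is of the moment at which its call begins. There is no depth.
- robot.close_job(): hands the job in, once; it reports no verdict.
Trained networks look in the newest picture that a camera, given by its name, has taken for a name from the list of things; names that differ only in an ending like _2 or _b are one class to them, and where a whole thing is asked for, a point or a joint stands for the part that bears it (a point fixed in the world has none). Each returns a list of dicts, best first, with "score" (0 to 1); they miss things now and then, are a little off and sometimes report something else, mostly with a low value. They report only what shows in the picture. A call takes as long as a camera call.
- robot.outline_of(camera, label): "mask" (400x640 bool, what is visible of it).
- robot.mark_of(camera, label): "location" ([x, y, z] in m, in the coordinates of the camera as it stood for that picture, good to about 4 mm: a listed point, or the origin of a listed thing).
The state is a dict: "t": time; "q": joint angles; "dq": joint speeds; "joint_torque": joint torques, N m; "tool_pos": TCP position; "orientation": TCP orientation; "force": force on the tool from outside, world axes, zero at the start; "wrist_torque": the same for the moment, N m; "opening": finger opening in m.
Only numpy, scipy, OpenCV 4.12 (cv2) and the standard library are available. Lean on these libraries where they do the work, as an engineer would, in place of code of your own. Each camera call takes 0.05 s, during which the arm holds its last target.

## Working session

There is one attempt and no reset: what is moved stays moved. The work goes in short steps, Python scripts to look and compute and a shell command to move; the robot and the scene stay as the last step left them, time stands still between calls to the robot, and variables do not carry over. Pictures are saved under pics/ and viewed, and the job is handed in when it is done.

```bash
ls; mkdir -p pics; cat > h.py <<'E'
import numpy as np, cv2
from plant import robot
from scipy.spatial.transform import Rotation as Ro
def snap(n,f):
    c=robot.read_camera(n); cv2.imwrite('pics/'+f,c['color']); return c
def marks(cam,c,labels,k=1):
    out={}
    for l in labels:
        for r in robot.mark_of(cam,l)[:k]:
            p=c['R'].T@(np.array(r['location'])-c['t']); out.setdefault(l,[]).append(p)
            print(cam,l,round(r['score'],2),np.round(p*1000).astype(int))
    return out
def st():
    s=robot.read_state(); R=Ro.from_rotvec(s['orientation']).as_matrix()
    print('t',round(s['t'],2),'p',np.round(s['tool_pos'],4),'op',s['opening'],'F',np.round(s['force'],1));print(np.round(R,3)); return s,R
E
python3 - <<'E'
from h import *
st()
L=['bin','bin_corner','squeeze_grip','scoop','scoop_grip','scoop_in','pan_in','salt_shaker','pepper_mill','tumbler_b','teaspoon_a']
for n in ['scene','side','wrist']:
    c=snap(n,n+'0.png'); marks(n,c,L); marks(n,c,['chestnut0'],6)
E
```

```text
pics
t 0.0 p [ 0.1964 -0.5663  0.1839] op 0.09316902233723867 F [ 0.4  0.  -0.6]
[[ 0.945  0.328 -0.   ]
 [ 0.328 -0.945  0.002]
 [ 0.    -0.002 -1.   ]]
scene bin 0.63 [594 253   0]
scene bin_corner 0.63 [688 260  18]
scene squeeze_grip 0.71 [473 176 104]
scene scoop 0.84 [587  -2  -1]
scene scoop_grip 0.72 [489  -3  62]
scene pan_in 0.78 [ 564 -285    9]
scene salt_shaker 0.84 [679 -26  -2]
scene tumbler_b 0.86 [720  35  -1]
scene teaspoon_a 0.59 [369 223   0]
scene chestnut0 0.64 [799 -25  -1]
scene chestnut0 0.55 [692 258  17]
scene chestnut0 0.46 [689 307  16]
scene chestnut0 0.39 [651 237  21]
scene chestnut0 0.37 [617 320  19]
scene chestnut0 0.36 [654 299  15]
side bin 0.59 [597 249   1]
side bin_corner 0.94 [714 338   4]
side squeeze_grip 0.67 [468 176 108]
side scoop_in 0.33 [689 253  23]
side pan_in 0.49 [655 299  19]
side salt_shaker 0.41 [688 256  19]
side teaspoon_a 0.59 [376 221  -1]
side chestnut0 0.63 [651 239  18]
side chestnut0 0.62 [652 302  21]
side chestnut0 0.59 [687 199  16]
side chestnut0 0.49 [688 258  19]
side chestnut0 0.44 [608 315  21]
side chestnut0 0.4 [678 307  15]
```

View pics/scene0.png

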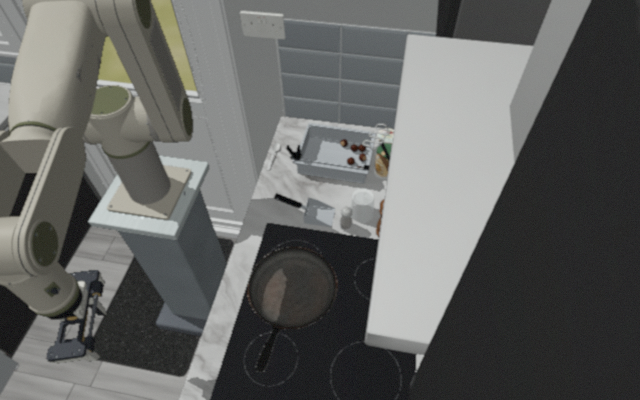

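View pics/side0.png

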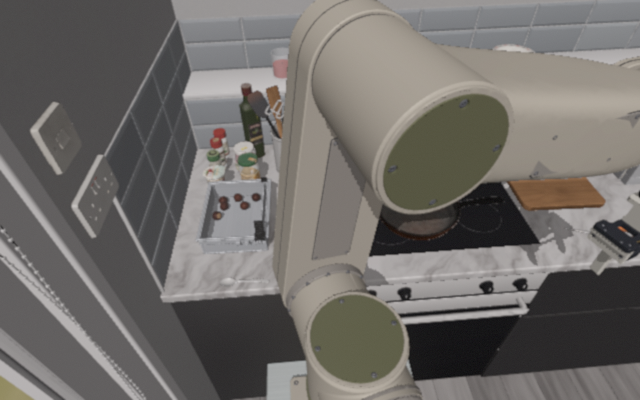

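View pics/wrist0.png

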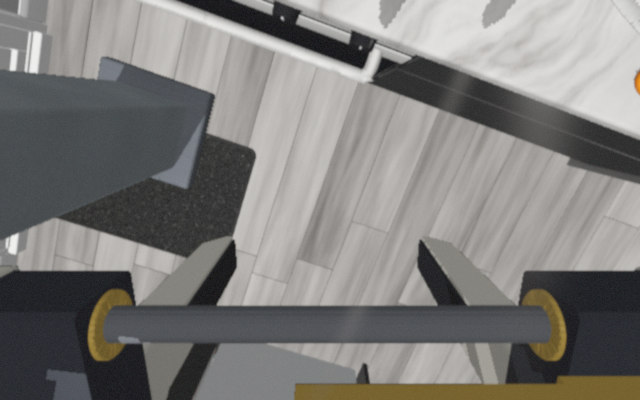

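```bash
python3 -m pendant '[{"delta_pos":[0.296,-0.183,-0.08],"spin":-0.6},{"delta_pos":[0.296,-0.183,-0.08],"spin":-1.237},{"delta_pos":[0.296,-0.183,-0.08],"spin":-1.237},{"delta_pos":[0.296,-0.183,-0.08],"spin":-1.237},{"delta_pos":[0.296,-0.183,-0.08],"spin":-1.237},{"delta_pos":[0.296,-0.183,-0.08],"spin":-1.237},{"delta_pos":[0.296,-0.183,-0.08],"spin":-1.237},{"delta_pos":[0.296,-0.183,-0.08],"spin":-1.237},{"delta_pos":[0.296,-0.183,-0.08],"spin":-1.237},{"delta_pos":[0.296,-0.183,-0.08],"spin":-1.237}]'
python3 - <<'E'
from h import *
st()
snap('side','side1.png')
E
```

```text
t: 2.95
tool_pos: [0.4168, -0.2965, 0.2652]
orientation: [2.219, 2.223, 0.0]
force: [0.3, 0.0, 0.6]
opening: 0.0928
t 2.95 p [ 0.4168 -0.2965  0.2652] op 0.09280417478682688 F [0.3 0.  0.6]
[[-0.002  1.     0.   ]
 [ 1.     0.002 -0.   ]
 [-0.     0.    -1.   ]]
```

View pics/side1.png

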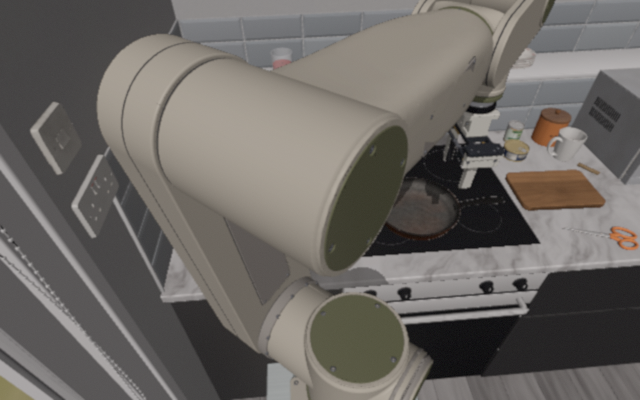

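```bash
python3 -m pendant '[{"delta_pos":[0.47,0.05,-0.02],"spin":0},{"delta_pos":[0.47,0.05,-0.02],"spin":0},{"delta_pos":[0.47,0.05,-0.02],"spin":0},{"delta_pos":[0.47,0.05,-0.02],"spin":0},{"delta_pos":[0.47,0.05,-0.02],"spin":0},{"delta_pos":[0.47,0.05,-0.02],"spin":0},{"delta_pos":[0.47,0.05,-0.02],"spin":0},{"delta_pos":[0.47,0.05,-0.02],"spin":0},{"delta_pos":[0.47,0.05,-0.02],"spin":0},{"delta_pos":[0.47,0.05,-0.02],"spin":0}]'
python3 - <<'E'
from h import *
st()
c=snap('wrist','wrist2.png')
marks('wrist',c,['bin','bin_corner','squeeze_grip','scoop','scoop_grip'])
c=snap('scene','scene2.png')
marks('scene',c,['bin','squeeze_grip','scoop','scoop_grip','scoop_in','pan_in'])
c=snap('side','side2.png')
marks('side',c,['bin','bin_corner','squeeze_grip','scoop','scoop_grip','pan_in'])
E
```

```text
t: 4.0
tool_pos: [0.4666, 0.1763, 0.2849]
orientation: [-2.222, -2.22, -0.001]
force: [0.5, -0.8, -0.3]
opening: 0.0933
t 4.0 p [0.4666 0.1763 0.2849] op 0.09329882964923482 F [ 0.5 -0.8 -0.3]
[[ 0.001  1.    -0.   ]
 [ 1.    -0.001  0.001]
 [ 0.001 -0.    -1.   ]]
wrist bin 0.93 [599 249   0]
wrist bin_corner 0.8 [710 333   7]
wrist squeeze_grip 0.83 [474 177 100]
wrist scoop 0.57 [589  -1   1]
wrist scoop_grip 0.61 [489  -6  58]
scene bin 0.84 [592 254  -1]
scene scoop 0.91 [590  -4  -1]
scene scoop_in 0.78 [585  -3  15]
scene pan_in 0.95 [ 565 -287    8]
```

View pics/wrist2.png

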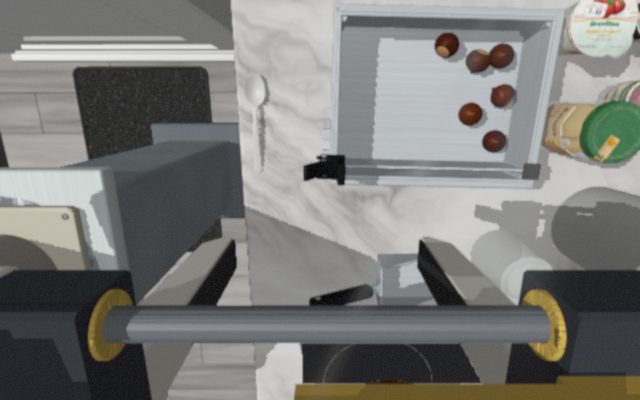

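View pics/side2.png

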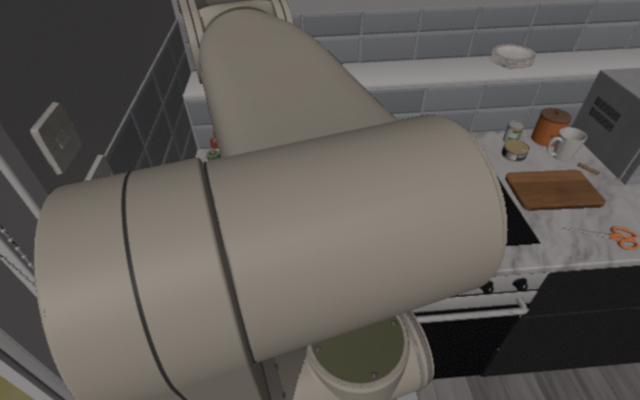

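```bash
python3 - <<'E'
import cv2
im=cv2.imread('pics/wrist2.png')
cv2.imwrite('pics/w2c.png',cv2.resize(im[0:200,290:590],None,fx=2.6,fy=2.6,interpolation=cv2.INTER_CUBIC))
cv2.imwrite('pics/w2d.png',cv2.resize(im[130:210,290:400],None,fx=7,fy=7,interpolation=cv2.INTER_CUBIC))
E
```

```text
(no output)
```

View pics/w2c.png

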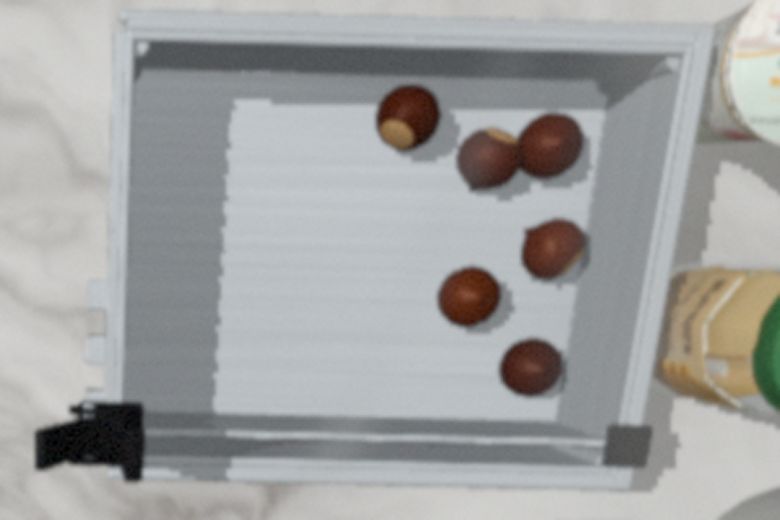

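View pics/w2d.png

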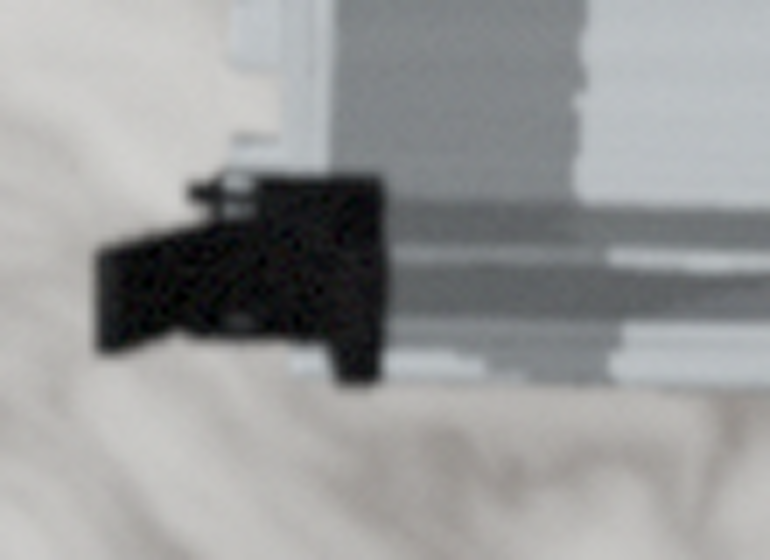

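```bash
cat >> h.py <<'E'
def proj(c,px,z):
    d=c['R'].T@np.linalg.inv(c['camera_matrix'])@np.array([px[0],px[1],1.]); o=-c['R'].T@c['t']
    return o+d*(z-o[2])/d[2]
E
python3 - <<'E'
from h import *
c=robot.read_camera('wrist')
print('cam',-c['R'].T@c['t'], c['R'])
for px,z in [((341.9,16.5),.065),((551.5,21.9),.065),((338,153.8),.065),((303.9,165.7),.115),((303.9,180.3),.115),((344.7,155.5),.115),((344.7,184),.115),((344.7,168),.065)]:
    print(px,z,np.round(proj(c,px,z)*1000,1))
marks('wrist',c,['chestnut0'],6)
E
```

```text
cam [0.46676986 0.24675168 0.48490909] [[ 9.99999028e-01  1.21840663e-03  6.78487053e-04]
 [ 9.91291826e-04 -9.63224102e-01  2.68697499e-01]
 [ 9.80917897e-04 -2.68696565e-01 -9.63224374e-01]]
(341.9, 16.5) 0.065 [483.5 336.   65. ]
(551.5, 21.9) 0.065 [711.6 331.   65. ]
(338, 153.8) 0.065 [480.7 187.   65. ]
(303.9, 165.7) 0.115 [442.9 181.4 115. ]
(303.9, 180.3) 0.115 [442.6 165.5 115. ]
(344.7, 155.5) 0.115 [486.1 192.4 115. ]
(344.7, 184) 0.115 [486.6 161.5 115. ]
(344.7, 168) 0.065 [489.  169.8  65. ]
wrist chestnut0 0.93 [653 302  15]
wrist chestnut0 0.75 [681 307  17]
wrist chestnut0 0.67 [689 199  20]
wrist chestnut0 0.63 [612 315  18]
wrist chestnut0 0.61 [652 239  16]
wrist chestnut0 0.59 [693 256  17]
```

```bash
python3 -m pendant '[{"delta_pos":[0,0.0075,0.05],"spin":0.02},{"delta_pos":[0,0.0075,0.1],"spin":0.02},{"delta_pos":[0,0.0075,0.14],"spin":0.02},{"delta_pos":[0,0.0075,0.165],"spin":0.02},{"delta_pos":[0,0.0075,0.185],"spin":0.02},{"delta_pos":[0,0.0075,0.196],"spin":0.02},{"delta_pos":[0,0.0075,0.196],"spin":0.02},{"delta_pos":[0,0.0075,0.196],"spin":0.02}]' -1 20
python3 - <<'E'
from h import *
st()
c=snap('wrist','wrist3.png')
E
```

```text
t: 5.9
tool_pos: [0.4748, 0.1734, 0.0899]
orientation: [2.244, 2.198, 0.001]
force: [-0.0, 0.3, 0.6]
opening: 0.0928
t 5.9 p [0.4748 0.1734 0.0899] op 0.09281829861043542 F [-0.   0.3  0.6]
[[ 0.02   1.     0.001]
 [ 1.    -0.02   0.   ]
 [ 0.     0.001 -1.   ]]
```

View pics/wrist3.png

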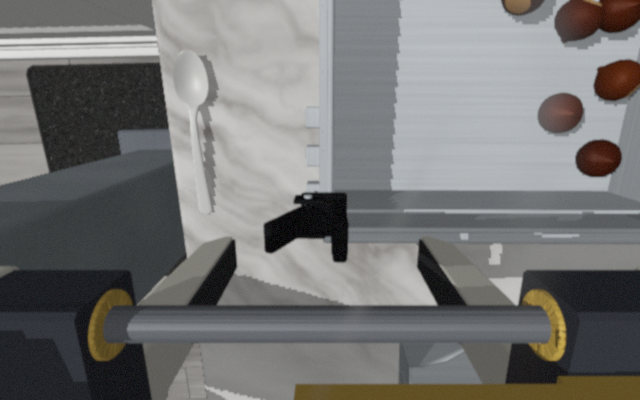

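```bash
cat >> h.py <<'E'
def pix(c,X):
    v=c['camera_matrix']@(c['R']@np.array(X)+c['t']); return v[:2]/v[2]
E
python3 - <<'E'
from h import *
c=robot.read_camera('wrist'); s=robot.read_state()
p=np.array(s['tool_pos'])
print('tcp',pix(c,p), 'grasp',pix(c,p+[0,0,.019]))
for z in (.1,.118): print(proj(c,(265,223),z),proj(c,(265,250),z),proj(c,(347,193),z),proj(c,(347,260),z))
marks('wrist',c,['squeeze_grip','scoop','scoop_grip','bin'])
E
```

```text
tcp [326.54043457 228.35727651] grasp [326.623032   240.26350504]
[0.44031412 0.18088706 0.1       ] [0.43921428 0.16417852 0.1       ] [0.48736921 0.19772791 0.1       ] [0.48723972 0.15683133 0.1       ]
[0.44372268 0.18712668 0.118     ] [0.44272679 0.17199738 0.118     ] [0.48633026 0.20237578 0.118     ] [0.48621301 0.16534463 0.118     ]
wrist squeeze_grip 0.59 [472 180  98]
wrist scoop 0.86 [587  -2   2]
wrist bin 0.61 [596 251   4]
```

```bash
python3 -m pendant '[{"delta_pos":[0.005,-0.0005,0],"spin":0},{"delta_pos":[0.005,-0.0005,0],"spin":0}]' -1 20
python3 -m pendant '[{"delta_pos":[0,0,0],"spin":0},{"delta_pos":[0,0,0],"spin":0},{"delta_pos":[0,0,0],"spin":0},{"delta_pos":[0,0,0],"spin":0},{"delta_pos":[0,0,0],"spin":0},{"delta_pos":[0,0,0],"spin":0},{"delta_pos":[0,0,0],"spin":0},{"delta_pos":[0,0,0],"spin":0},{"delta_pos":[0,0,0],"spin":0},{"delta_pos":[0,0,0],"spin":0}]' 1 22
```

```text
t: 6.4
tool_pos: [0.4747, 0.179, 0.0903]
orientation: [2.243, 2.198, 0.003]
force: [-0.3, 0.4, 0.8]
opening: 0.0927
t: 7.4
tool_pos: [0.4747, 0.179, 0.0903]
orientation: [2.243, 2.198, 0.003]
force: [0.3, -0.3, -1.0]
opening: 0.0176
```

```bash
python3 - <<'E'
from h import *
st()
c=snap('wrist','wrist4.png')
E
```

```text
t 7.4 p [0.4747 0.179  0.0903] op 0.017597320292218253 F [ 0.3 -0.3 -1. ]
[[ 0.02   1.     0.002]
 [ 1.    -0.02   0.001]
 [ 0.001  0.002 -1.   ]]
```

View pics/wrist4.png

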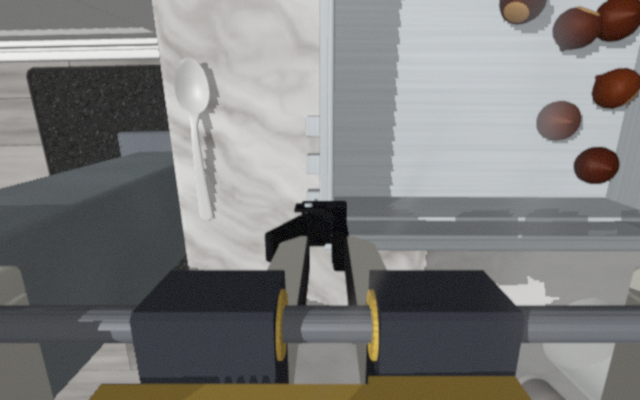

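```bash
python3 - <<'E'
from h import *
c=robot.read_camera('wrist'); s=robot.read_state()
p=np.array(s['tool_pos']); R=Ro.from_rotvec(s['orientation']).as_matrix()
for dx in (-.0075,.0075):
  for dy in (-.0088,.0088):
    for dz in (0,-.02,-.04): print(dx,dy,dz,np.round(pix(c,p+R@[dx,dy,dz])))
print(s['opening'])
snap('scene','scene4.png')
im=cv2.imread('pics/wrist4.png'); cv2.imwrite('pics/w4c.png',cv2.resize(im[180:300,230:420],None,fx=4,fy=4,interpolation=cv2.INTER_CUBIC))
E
```

```text
-0.0075 -0.0088 0 [312. 240.]
-0.0075 -0.0088 -0.02 [310. 253.]
-0.0075 -0.0088 -0.04 [309. 270.]
-0.0075 0.0088 0 [341. 240.]
-0.0075 0.0088 -0.02 [342. 253.]
-0.0075 0.0088 -0.04 [344. 270.]
0.0075 -0.0088 0 [312. 216.]
0.0075 -0.0088 -0.02 [310. 228.]
0.0075 -0.0088 -0.04 [308. 242.]
0.0075 0.0088 0 [341. 217.]
0.0075 0.0088 -0.02 [342. 228.]
0.0075 0.0088 -0.04 [344. 242.]
0.00953634690049558
```

View pics/w4c.png

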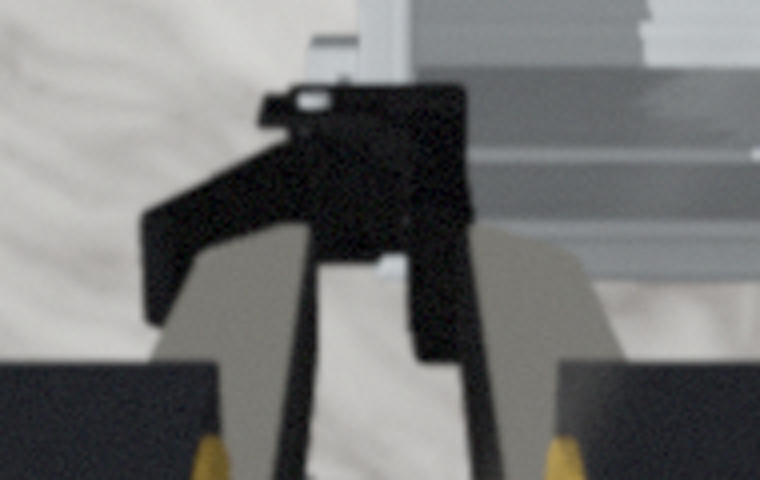

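```bash
python3 - <<'E'
from h import *
c=robot.read_camera('scene'); s=robot.read_state(); p=np.array(s['tool_pos'])
print(pix(c,p),pix(c,p+[0,0,.04]))
im=cv2.imread('pics/scene4.png'); u,v=pix(c,p).astype(int)
cr=im[max(v-60,0):v+60,u-80:u+80].copy()
cv2.imwrite('pics/s4c.png',cv2.resize(cr,None,fx=5,fy=5,interpolation=cv2.INTER_CUBIC)); print(u-80,v-60)
E
```

```text
[296.36612262 151.85531266] [295.65521226 143.4231628 ]
216 91
```

View pics/s4c.png

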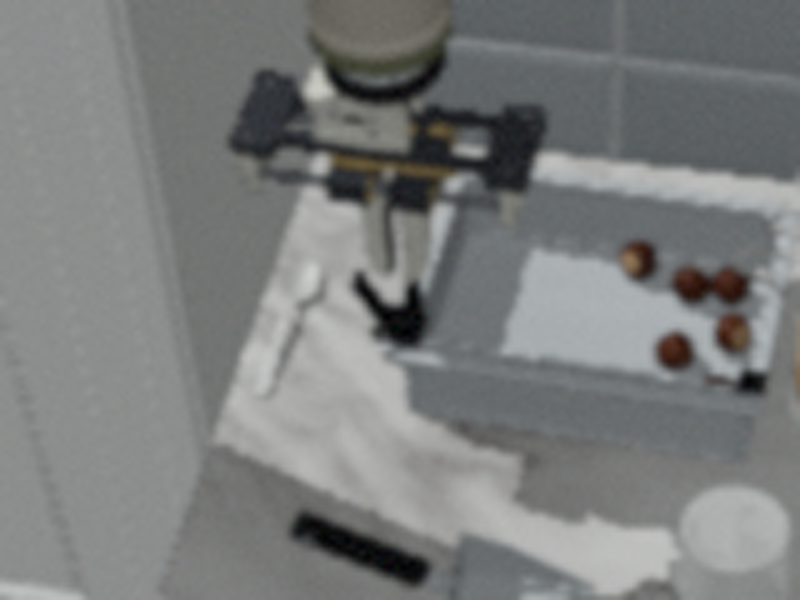

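```bash
python3 -m pendant '[{"delta_pos":[0,0,0],"spin":0},{"delta_pos":[0,0,0],"spin":0},{"delta_pos":[0,0,0],"spin":0},{"delta_pos":[0,0,0],"spin":0},{"delta_pos":[0,0,0],"spin":0},{"delta_pos":[0,0,0],"spin":0},{"delta_pos":[0,0,0],"spin":0},{"delta_pos":[0,0,0],"spin":0},{"delta_pos":[0,0,0],"spin":0}]' -1 22
python3 - <<'E'
from h import *
st()
c=snap('scene','scene5.png')
im=c['color'][91:211,216:376]
cv2.imwrite('pics/s5c.png',cv2.resize(im,None,fx=5,fy=5,interpolation=cv2.INTER_CUBIC))
c=snap('wrist','wrist5.png')
E
```

```text
t: 8.5
tool_pos: [0.4747, 0.179, 0.0903]
orientation: [2.243, 2.198, 0.003]
force: [0.1, 0.1, 0.4]
opening: 0.0698
t 8.5 p [0.4747 0.179  0.0903] op 0.0697597611155114 F [0.1 0.1 0.4]
[[ 0.02   1.     0.002]
 [ 1.    -0.02   0.001]
 [ 0.001  0.002 -1.   ]]
```

View pics/s5c.png

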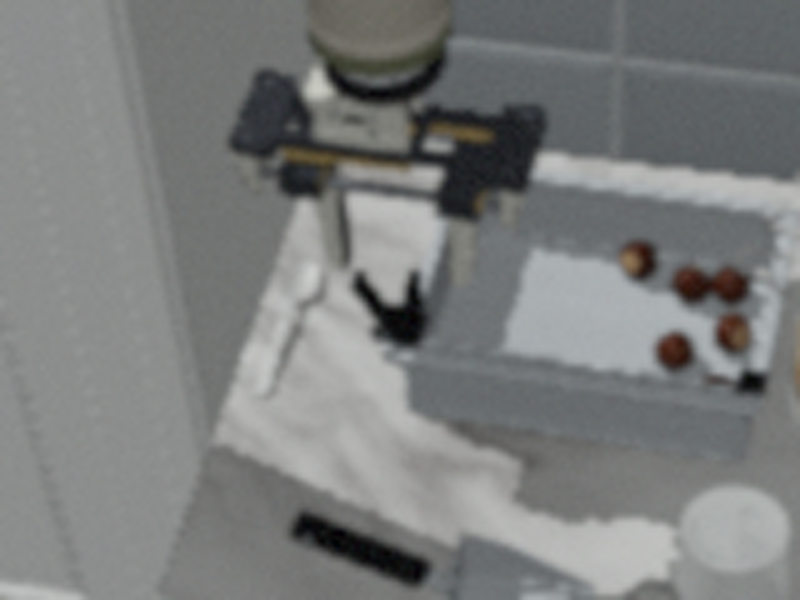

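View pics/wrist5.png

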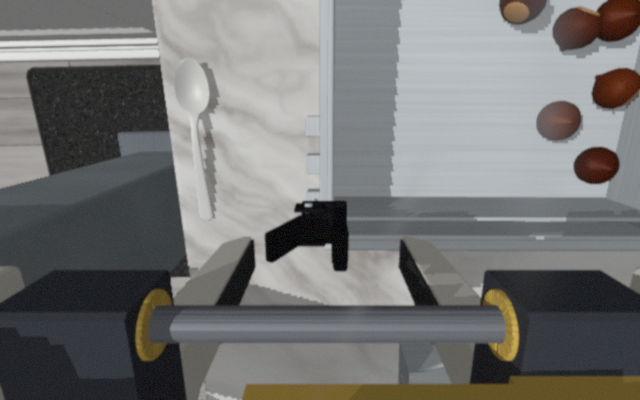

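```bash
cat >> h.py <<'E'
def tri(obs):
    A=[];b=[]
    for c,px in obs:
        o=-c['R'].T@c['t']; d=c['R'].T@np.linalg.inv(c['camera_matrix'])@np.array([px[0],px[1],1.]); d/=np.linalg.norm(d)
        P=np.eye(3)-np.outer(d,d); A.append(P); b.append(P@o)
    return np.linalg.lstsq(np.vstack(A),np.hstack(b),rcond=None)[0]
E
python3 - <<'E'
from h import *
cs=robot.read_camera('scene'); cw=robot.read_camera('wrist')
print('tip',tri([(cs,(296.5,145.8)),(cw,(327,253))]))
# lever top end (near), post top
print('lever top',tri([(cs,(216+357/5,91+278/5)),(cw,(267,248))]))
print('post top',tri([(cs,(216+411/5,91+275/5)),(cw,(341,258))]))
E
```

```text
tip [0.47624028 0.17702337 0.12148431]
lever top [0.44419196 0.17674158 0.11273252]
post top [0.48300548 0.1750007  0.12372717]
```

```bash
python3 -m pendant '[{"delta_pos":[-0.002,-0.0005,0],"spin":0},{"delta_pos":[-0.002,-0.0005,0],"spin":0},{"delta_pos":[-0.002,-0.0005,0.004],"spin":0},{"delta_pos":[-0.002,-0.0005,0.008],"spin":0},{"delta_pos":[-0.002,-0.0005,0.012],"spin":0},{"delta_pos":[-0.002,-0.0005,0.016],"spin":0},{"delta_pos":[-0.002,-0.0005,0.02],"spin":0},{"delta_pos":[-0.002,-0.0005,0.02],"spin":0}]' -1 22
python3 - <<'E'
from h import *
st()
c=snap('scene','scene6.png')
im=c['color'][91:211,216:376]
cv2.imwrite('pics/s6c.png',cv2.resize(im,None,fx=5,fy=5,interpolation=cv2.INTER_CUBIC))
c=snap('wrist','wrist6.png')
E
```

```text
t: 9.5
tool_pos: [0.4736, 0.1769, 0.0694]
orientation: [2.244, 2.199, 0.001]
force: [-0.1, -0.3, -0.8]
opening: 0.0929
t 9.5 p [0.4736 0.1769 0.0694] op 0.09287629819531415 F [-0.1 -0.3 -0.8]
[[ 0.02   1.     0.001]
 [ 1.    -0.02   0.   ]
 [ 0.     0.001 -1.   ]]
```

View pics/s6c.png

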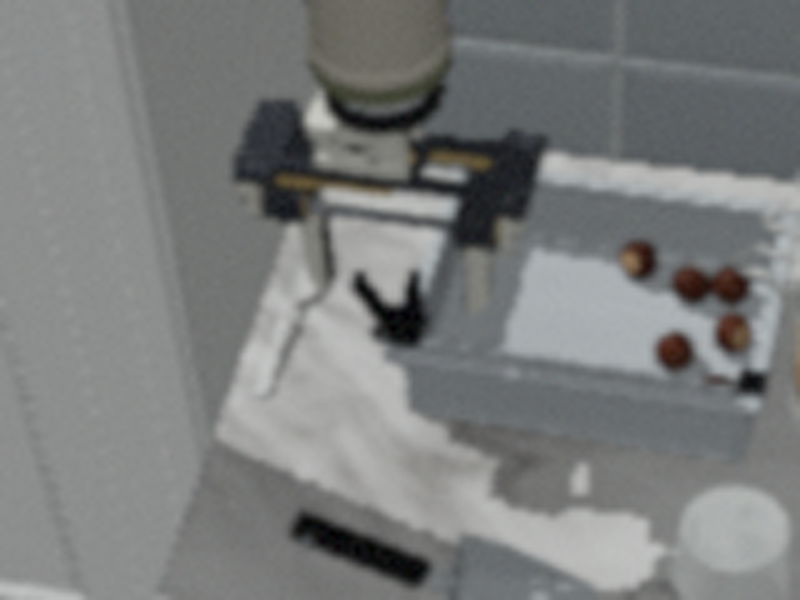

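View pics/wrist6.png

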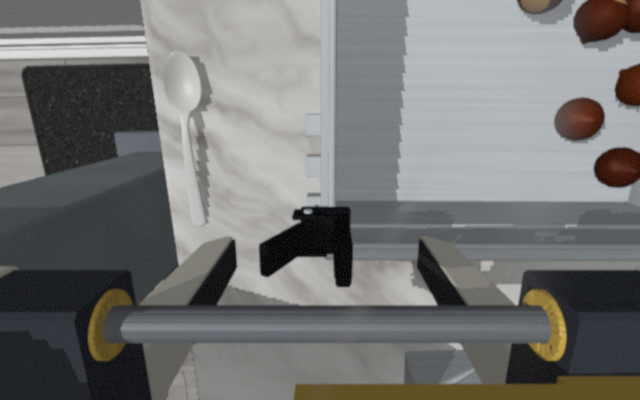

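```bash
python3 -m pendant '[{"delta_pos":[0,0.001,0.004],"spin":0},{"delta_pos":[0,0.001,0.007],"spin":0},{"delta_pos":[0,0.001,0.007],"spin":0}]' -1 22
python3 -m pendant '[{"delta_pos":[0,0,0],"spin":0},{"delta_pos":[0,0,0],"spin":0},{"delta_pos":[0,0,0],"spin":0},{"delta_pos":[0,0,0],"spin":0},{"delta_pos":[0,0,0],"spin":0},{"delta_pos":[0,0,0],"spin":0},{"delta_pos":[0,0,0],"spin":0},{"delta_pos":[0,0,0],"spin":0},{"delta_pos":[0,0,0],"spin":0},{"delta_pos":[0,0,0],"spin":0}]' 1 24
python3 -m pendant '[{"delta_pos":[0,0,0],"spin":0},{"delta_pos":[0,0,0],"spin":0}]' 1 24
python3 - <<'E'
from h import *
st()
c=snap('wrist','wrist7.png')
E
```

```text
t: 9.9
tool_pos: [0.4747, 0.1768, 0.0625]
orientation: [2.244, 2.198, 0.001]
force: [-0.1, -0.7, 0.1]
opening: 0.0929
t: 10.9
tool_pos: [0.473, 0.177, 0.0624]
orientation: [-2.242, -2.197, 0.003]
force: [-10.2, -0.2, 7.3]
opening: 0.0256
t: 11.1
tool_pos: [0.4729, 0.1769, 0.0625]
orientation: [-2.242, -2.197, 0.003]
force: [-3.2, -0.4, 2.5]
opening: 0.0259
t 11.1 p [0.4729 0.1769 0.0625] op 0.02594648719810921 F [-3.2 -0.4  2.5]
[[ 0.02   1.    -0.003]
 [ 1.    -0.02   0.   ]
 [ 0.    -0.003 -1.   ]]
```

View pics/wrist7.png

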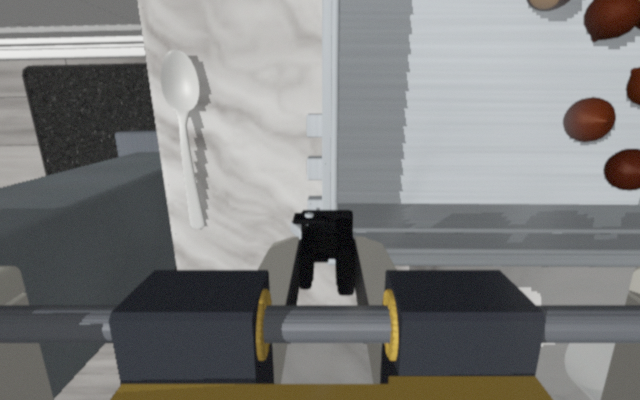

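```bash
python3 -m pendant '[{"delta_pos":[0.004,0,0],"spin":0},{"delta_pos":[0.010,0,0],"spin":0},{"delta_pos":[0.016,0,0],"spin":0},{"delta_pos":[0.022,0,0],"spin":0},{"delta_pos":[0.028,0,0],"spin":0},{"delta_pos":[0.034,0,0],"spin":0},{"delta_pos":[0.040,0,0],"spin":0},{"delta_pos":[0.045,0,0],"spin":0},{"delta_pos":[0.049,0,0],"spin":0},{"delta_pos":[0.0505,0,0],"spin":0}]' 1 24
python3 -m pendant '[{"delta_pos":[0,0,0],"spin":0},{"delta_pos":[0,0,0],"spin":0}]' 1 24
python3 - <<'E'
from h import *
st()
c=snap('wrist','wrist8.png')
E
```

```text
t: 12.15
tool_pos: [0.4741, 0.2278, 0.0624]
orientation: [-2.242, -2.198, 0.002]
force: [1.3, -4.5, 0.5]
opening: 0.0253
t: 12.35
tool_pos: [0.4741, 0.2278, 0.0625]
orientation: [-2.242, -2.198, 0.002]
force: [0.5, -1.8, 0.5]
opening: 0.0254
t 12.35 p [0.4741 0.2278 0.0625] op 0.025359158537465117 F [ 0.5 -1.8  0.5]
[[ 0.02   1.    -0.002]
 [ 1.    -0.02   0.   ]
 [ 0.    -0.002 -1.   ]]
```

View pics/wrist8.png

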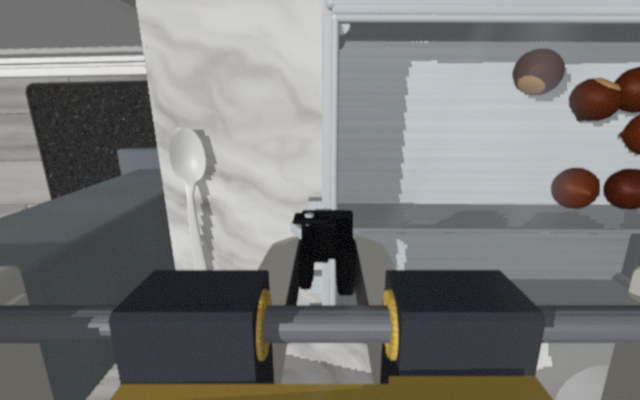

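```bash
python3 -m pendant '[{"delta_pos":[0,0,0],"spin":0},{"delta_pos":[0,0,0],"spin":0},{"delta_pos":[0,0,0],"spin":0},{"delta_pos":[0,0,0],"spin":0},{"delta_pos":[0,0,0],"spin":0},{"delta_pos":[0,0,0],"spin":0},{"delta_pos":[0,0,0],"spin":0},{"delta_pos":[0,0,0],"spin":0},{"delta_pos":[0,0,0],"spin":0},{"delta_pos":[0,0,0],"spin":0}]' -1 24
python3 -m pendant '[{"delta_pos":[0,0,-0.03],"spin":0},{"delta_pos":[0,0,-0.08],"spin":0},{"delta_pos":[0,0,-0.13],"spin":0},{"delta_pos":[0,0,-0.18],"spin":0},{"delta_pos":[0,0,-0.2],"spin":0},{"delta_pos":[0,0,-0.2],"spin":0}]' -1 24
python3 - <<'E'
from h import *
st()
c=snap('wrist','wrist9.png')
marks('wrist',c,['bin','bin_corner','squeeze_grip','scoop','scoop_grip'])
marks('wrist',c,['chestnut0'],6)
E
```

```text
t: 13.4
tool_pos: [0.4744, 0.2278, 0.0627]
orientation: [-2.243, -2.198, 0.001]
force: [0.5, -0.1, -0.2]
opening: 0.0924
t: 14.0
tool_pos: [0.477, 0.2285, 0.2678]
orientation: [2.242, 2.198, 0.011]
force: [0.4, -0.5, -0.5]
opening: 0.0929
t 14.0 p [0.477  0.2285 0.2678] op 0.09288657656239961 F [ 0.4 -0.5 -0.5]
[[ 0.02   1.     0.006]
 [ 1.    -0.02   0.003]
 [ 0.004  0.006 -1.   ]]
wrist bin 0.71 [596 252   2]
wrist bin_corner 0.95 [713 333   5]
wrist squeeze_grip 0.96 [474 229 100]
wrist scoop 0.76 [586  -2   2]
wrist scoop_grip 0.64 [489  -5  60]
wrist chestnut0 0.92 [678 305  17]
wrist chestnut0 0.9 [654 300  14]
wrist chestnut0 0.89 [690 236  17]
wrist chestnut0 0.76 [696 275  20]
wrist chestnut0 0.76 [650 238  18]
wrist chestnut0 0.59 [615 316  16]
```

View pics/wrist9.png

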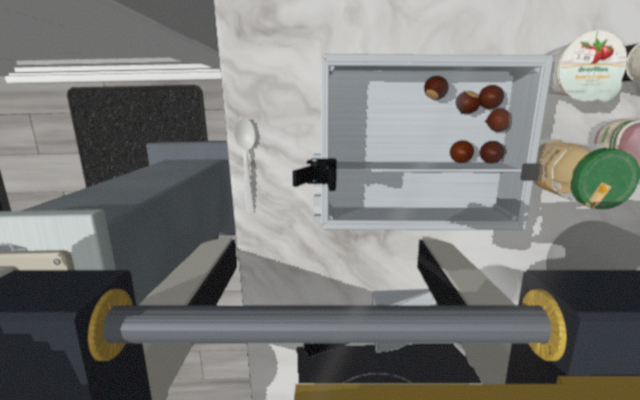

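```bash
python3 -m pendant '[{"delta_pos":[-0.23,0.01,0],"spin":1.55},{"delta_pos":[-0.23,0.01,0],"spin":1.55},{"delta_pos":[-0.23,0.01,0],"spin":1.55},{"delta_pos":[-0.23,0.01,0],"spin":1.55},{"delta_pos":[-0.23,0.01,0],"spin":1.55},{"delta_pos":[-0.23,0.01,0],"spin":1.55},{"delta_pos":[-0.23,0.01,0],"spin":1.55},{"delta_pos":[-0.23,0.01,0],"spin":1.55},{"delta_pos":[-0.23,0.01,0],"spin":1.55},{"delta_pos":[-0.23,0.01,0],"spin":1.55}]' -1 24
python3 -m pendant '[{"delta_pos":[0,0,0],"spin":0.05},{"delta_pos":[0,0,0],"spin":0.05}]' -1 24
python3 - <<'E'
from h import *
st()
c=snap('wrist','wrist10.png')
marks('wrist',c,['scoop','scoop_grip','scoop_in','salt_shaker','tumbler_b'])
c=snap('scene','scene10.png')
marks('scene',c,['scoop','scoop_grip','scoop_in'])
c=snap('side','side10.png')
E
```

```text
t: 15.35
tool_pos: [0.4788, -0.0028, 0.2598]
orientation: [3.141, 0.07, -0.01]
force: [-1.0, 0.2, 0.6]
opening: 0.0931
t: 15.55
tool_pos: [0.4783, -0.0028, 0.2587]
orientation: [3.141, -0.01, -0.013]
force: [0.1, -0.3, -0.3]
opening: 0.0933
t 15.55 p [ 0.4783 -0.0028  0.2587] op 0.0932642342010558 F [ 0.1 -0.3 -0.3]
[[ 1.    -0.007 -0.008]
 [-0.007 -1.    -0.   ]
 [-0.008  0.    -1.   ]]
wrist scoop 0.98 [587  -4   3]
wrist scoop_grip 0.93 [487  -6  57]
wrist scoop_in 0.78 [591   1  14]
wrist salt_shaker 0.6 [472 229 100]
scene scoop 0.7 [586  -5   2]
scene scoop_grip 0.64 [490   2  60]
scene scoop_in 0.85 [589  -4  14]
```

View pics/wrist10.png

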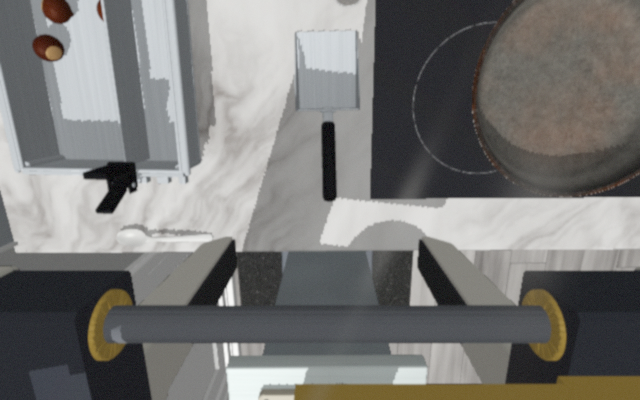

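View pics/scene10.png

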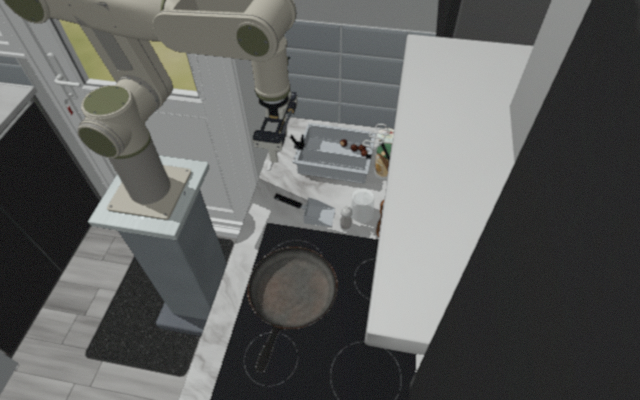

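```bash
python3 - <<'E'
from h import *
c=robot.read_camera('wrist')
m=robot.outline_of('wrist','scoop')[0]['mask']
ys,xs=np.nonzero(m)
print(ys.min(),ys.max(),xs.min(),xs.max())
g=c['color'].max(axis=2)
for v in (125,150,175,195):
    r=np.nonzero((g[v]<60)&m[v])[0]
    if len(r): print(v,r.min(),r.max())
for v in (40,60,90,100):
    r=np.nonzero(m[v])[0]; print('head',v,r.min(),r.max())
print('front',proj(c,(328.,122),.048),'rear',proj(c,(330.,200),.077))
print('headlip',proj(c,(297,30),.003),proj(c,(357,30),.003), 'back',proj(c,(295,108),.042),proj(c,(358,108),.042))
E
```

```text
31 201 294 359
125 323 333
150 322 334
175 323 335
195 323 335
head 40 295 357
head 60 295 358
head 90 295 359
head 100 295 359
front [ 0.53028596 -0.00571388  0.048     ] rear [ 0.44561614 -0.00763913  0.077     ]
headlip [0.63461666 0.03064777 0.003     ] [ 0.63436122 -0.0406141   0.003     ] back [0.54581754 0.03217537 0.042     ] [ 0.54555194 -0.04028462  0.042     ]
```

```bash
python3 -m pendant '[{"delta_pos":[0.013,0.003,0.05],"spin":-0.007},{"delta_pos":[0.013,0.003,0.1],"spin":-0.007},{"delta_pos":[0.013,0.003,0.15],"spin":-0.007},{"delta_pos":[0.013,0.003,0.19],"spin":-0.007},{"delta_pos":[0.013,0.003,0.19],"spin":-0.007},{"delta_pos":[0.013,0.003,0.19],"spin":-0.007}]' -1 24
python3 - <<'E'
from h import *
st()
c=snap('wrist','wrist11.png')
marks('wrist',c,['scoop','scoop_grip','scoop_in'])
c=snap('scene','scene11.png')
cv2.imwrite('pics/s11c.png',cv2.resize(c['color'][140:260,216:376],None,fx=5,fy=5,interpolation=cv2.INTER_CUBIC))
E
```

```text
t: 16.8
tool_pos: [0.4903, -0.0059, 0.0703]
orientation: [3.141, 0.002, -0.012]
force: [0.0, -0.4, 0.9]
opening: 0.0934
t 16.8 p [ 0.4903 -0.0059  0.0703] op 0.09343359100541021 F [ 0.  -0.4  0.9]
[[ 1.     0.001 -0.007]
 [ 0.001 -1.    -0.   ]
 [-0.007  0.    -1.   ]]
wrist scoop 0.92 [587  -3   2]
wrist scoop_grip 0.82 [490  -6  60]
wrist scoop_in 0.92 [593  -2  15]
```

View pics/wrist11.png

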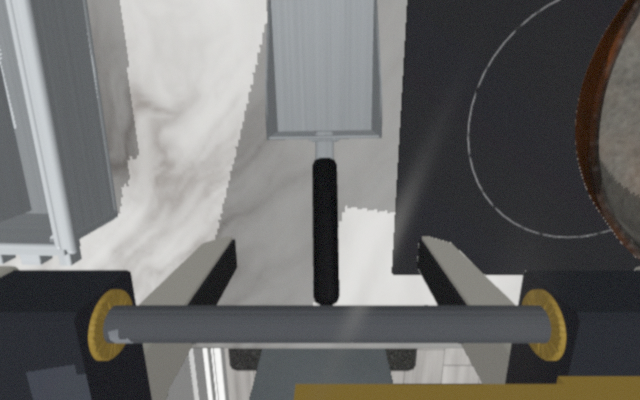

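View pics/s11c.png

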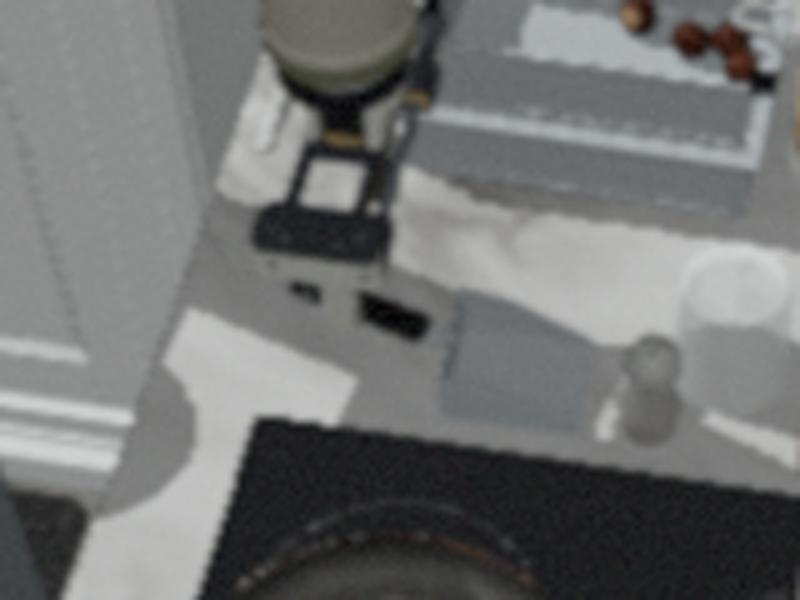

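```bash
python3 -m pendant '[{"delta_pos":[-0.001,0,0.02],"spin":0},{"delta_pos":[-0.001,0,0.035],"spin":0},{"delta_pos":[-0.001,0,0.045],"spin":0},{"delta_pos":[-0.001,0,0.052],"spin":0},{"delta_pos":[-0.001,0,0.057],"spin":0},{"delta_pos":[-0.001,0,0.057],"spin":0},{"delta_pos":[-0.001,0,0.057],"spin":0}]' -1 24
python3 - <<'E'
from h import *
st()
c=snap('wrist','wrist12.png')
c=snap('scene','scene12.png')
cv2.imwrite('pics/s12c.png',cv2.resize(c['color'][140:260,216:376],None,fx=5,fy=5,interpolation=cv2.INTER_CUBIC))
E
```

```text
t: 17.75
tool_pos: [0.4921, -0.0063, 0.0161]
orientation: [3.141, 0.002, -0.002]
force: [-0.5, 0.2, 0.4]
opening: 0.093
t 17.75 p [ 0.4921 -0.0063  0.0161] op 0.09303918231796748 F [-0.5  0.2  0.4]
[[ 1.     0.001 -0.001]
 [ 0.001 -1.    -0.001]
 [-0.001  0.001 -1.   ]]
```

View pics/wrist12.png

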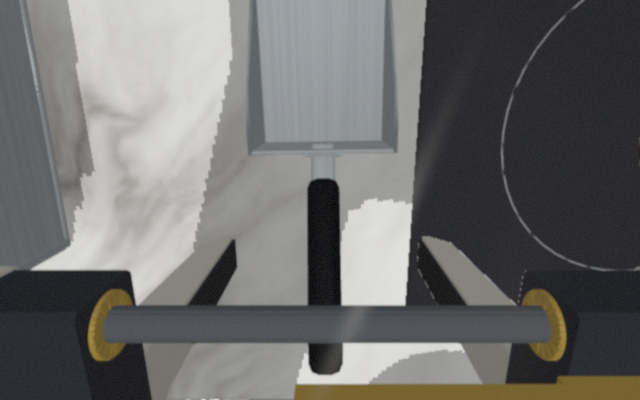

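View pics/s12c.png

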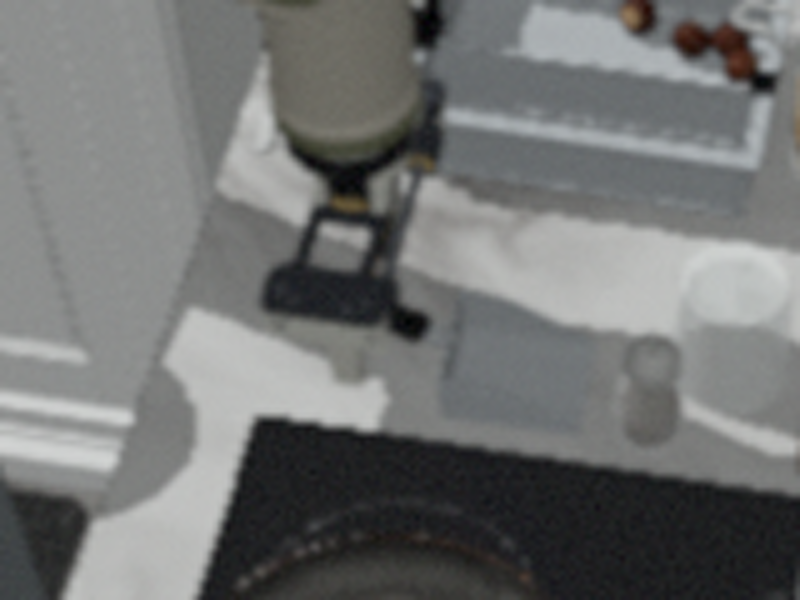

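```bash
python3 -m pendant '[{"delta_pos":[-0.002,0,0.003],"spin":0},{"delta_pos":[-0.002,0,0.003],"spin":0},{"delta_pos":[-0.002,0,0.003],"spin":0},{"delta_pos":[-0.002,0,0.003],"spin":0},{"delta_pos":[-0.002,0,0.003],"spin":0},{"delta_pos":[-0.002,0,0.003],"spin":0},{"delta_pos":[-0.002,0,0.003],"spin":0},{"delta_pos":[-0.002,0,0.003],"spin":0},{"delta_pos":[-0.002,0,0.003],"spin":0},{"delta_pos":[-0.002,0,0.003],"spin":0}]' 1 6
python3 -m pendant '[{"delta_pos":[0,0,0],"spin":0},{"delta_pos":[0,0,0],"spin":0}]' 1 6
```

```text
t: 18.85
tool_pos: [0.4903, -0.0063, 0.0133]
orientation: [3.141, 0.002, -0.001]
force: [-0.5, 0.7, 0.2]
opening: 0.0177
t: 19.05
tool_pos: [0.4902, -0.0062, 0.0133]
orientation: [3.141, 0.002, -0.001]
force: [0.2, 1.5, -0.0]
opening: 0.0165
```

```bash
python3 -m pendant '[{"delta_pos":[0.002,0,-0.006],"spin":0},{"delta_pos":[0.004,0,-0.012],"spin":0},{"delta_pos":[0.006,0,-0.018],"spin":0},{"delta_pos":[0.008,0,-0.024],"spin":0},{"delta_pos":[0.011,0,-0.030],"spin":0},{"delta_pos":[0.014,0,-0.036],"spin":0},{"delta_pos":[0.017,0,-0.042],"spin":0},{"delta_pos":[0.02,0,-0.046],"spin":0},{"delta_pos":[0.02,0,-0.046],"spin":0}]' 1 4
python3 - <<'E'
from h import *
st()
c=snap('wrist','wrist13.png')
marks('wrist',c,['scoop','scoop_grip','scoop_in'])
c=snap('scene','scene13.png')
marks('scene',c,['scoop','scoop_grip','scoop_in'])
cv2.imwrite('pics/s13c.png',cv2.resize(c['color'][140:260,216:376],None,fx=5,fy=5,interpolation=cv2.INTER_CUBIC))
E
```

```text
t: 19.95
tool_pos: [0.5111, -0.0062, 0.0601]
orientation: [3.141, 0.002, 0.001]
force: [0.1, 0.1, -0.5]
opening: 0.0157
t 19.95 p [ 0.5111 -0.0062  0.0601] op 0.01569228082956513 F [ 0.1  0.1 -0.5]
[[ 1.     0.002  0.001]
 [ 0.002 -1.    -0.001]
 [ 0.001  0.001 -1.   ]]
wrist scoop 0.77 [587  -4  16]
wrist scoop_grip 0.58 [510  -7 106]
wrist scoop_in 0.85 [590  -2  31]
scene scoop 0.61 [582  -7  14]
scene scoop_grip 0.69 [509  -3 102]
scene scoop_in 0.68 [588  -7  26]
```

View pics/wrist13.png

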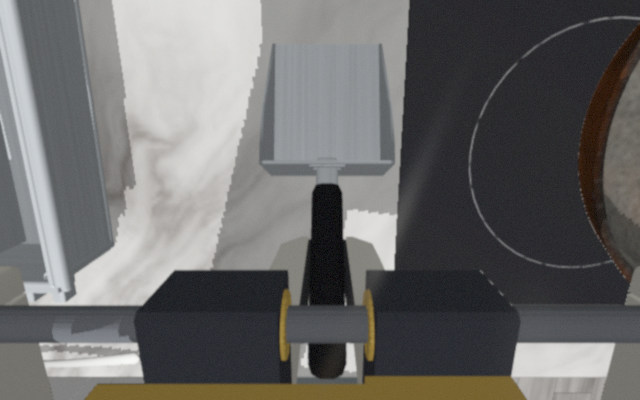

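View pics/s13c.png

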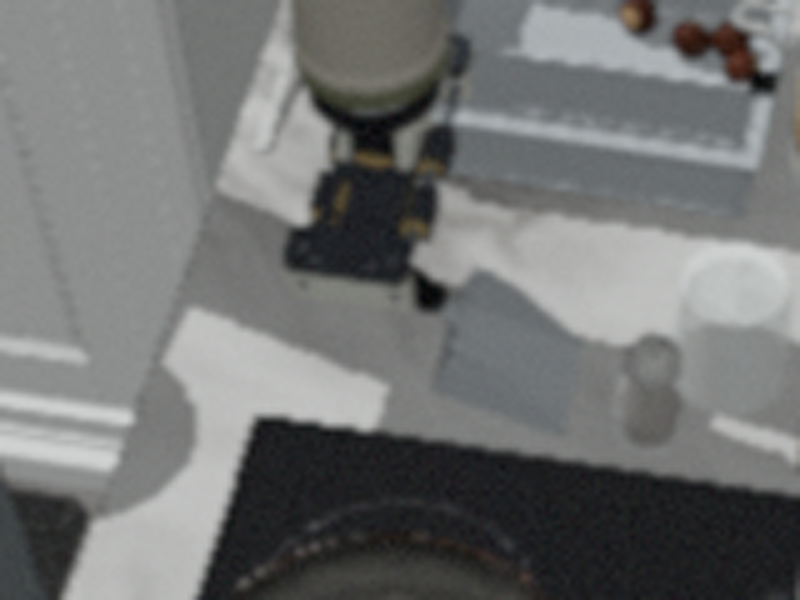

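```bash
python3 -m pendant '[{"delta_pos":[0,0,0],"spin":0},{"delta_pos":[0,0,0],"spin":0},{"delta_pos":[0,0,0],"spin":0},{"delta_pos":[0,0,-0.02],"spin":0},{"delta_pos":[0,0,-0.06],"spin":0},{"delta_pos":[0,0,-0.1],"spin":0},{"delta_pos":[0,0,-0.14],"spin":0},{"delta_pos":[0,0,-0.14],"spin":0}]' 1 60
python3 - <<'E'
from h import *
st()
c=snap('wrist','wrist14.png')
marks('wrist',c,['scoop','scoop_grip','scoop_in'])
c=snap('side','side14.png')
for px in [(166,297),(180,235),(195,150)]: print(proj(c,px,0))
E
```

```text
t: 21.15
tool_pos: [0.5138, -0.0064, 0.2059]
orientation: [3.14, 0.003, 0.015]
force: [1.0, -0.6, -0.5]
opening: 0.0154
t 21.15 p [ 0.5138 -0.0064  0.2059] op 0.015412382157911573 F [ 1.  -0.6 -0.5]
[[ 1.     0.002  0.01 ]
 [ 0.002 -1.    -0.002]
 [ 0.01   0.002 -1.   ]]
wrist scoop 0.59 [586  -5 164]
wrist scoop_grip 0.92 [513  -8 250]
wrist scoop_in 0.59 [595  -6 178]
[0.34462633 0.42289109 0.        ]
[0.55928553 0.42444089 0.        ]
[0.99272179 0.44362652 0.        ]
```

View pics/side14.png

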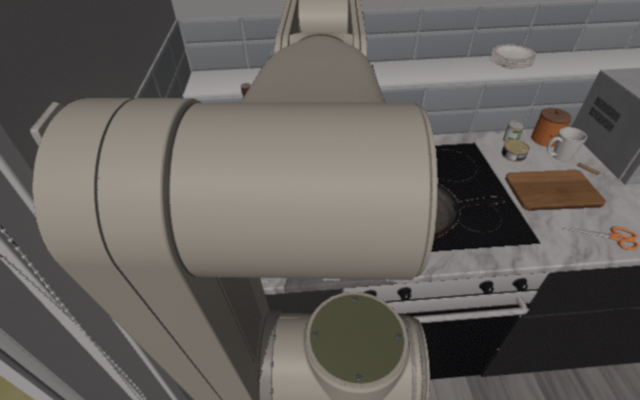

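View pics/wrist14.png

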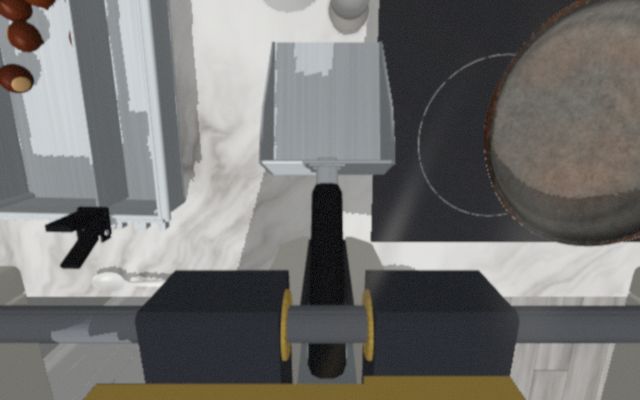

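```bash
python3 -m pendant '[{"delta_pos":[-0.042,-0.05,0],"spin":0.02},{"delta_pos":[-0.042,-0.10,0],"spin":0.02},{"delta_pos":[-0.042,-0.145,0],"spin":0.02},{"delta_pos":[-0.042,-0.19,0],"spin":0.02},{"delta_pos":[-0.042,-0.23,0],"spin":0.02},{"delta_pos":[-0.042,-0.265,0],"spin":0.02},{"delta_pos":[-0.042,-0.29,0],"spin":0.02},{"delta_pos":[-0.042,-0.301,0],"spin":0.02},{"delta_pos":[-0.042,-0.301,0],"spin":0.02},{"delta_pos":[-0.042,-0.301,0],"spin":0.02}]' 1 60
python3 - <<'E'
from h import *
st()
c=snap('wrist','wrist15.png')
marks('wrist',c,['scoop','scoop_in','bin','bin_corner','squeeze_grip'])
marks('wrist',c,['chestnut0'],6)
for px in [(273,43),(381,43)]: print('lip',proj(c,px,.147))
E
```

```text
t: 22.4
tool_pos: [0.4661, 0.294, 0.1958]
orientation: [3.14, -0.029, -0.01]
force: [-1.0, -0.3, -1.5]
opening: 0.0153
t 22.4 p [0.4661 0.294  0.1958] op 0.015346388534783487 F [-1.  -0.3 -1.5]
[[ 1.    -0.019 -0.006]
 [-0.019 -1.    -0.002]
 [-0.006  0.002 -1.   ]]
wrist scoop 0.77 [537 294 151]
wrist scoop_in 0.76 [546 295 166]
wrist bin 0.81 [598 251   1]
wrist squeeze_grip 0.94 [474 230 102]
wrist chestnut0 0.97 [616 317  17]
lip [0.57814977 0.32589622 0.147     ]
lip [0.57698343 0.25545265 0.147     ]
```

View pics/wrist15.png

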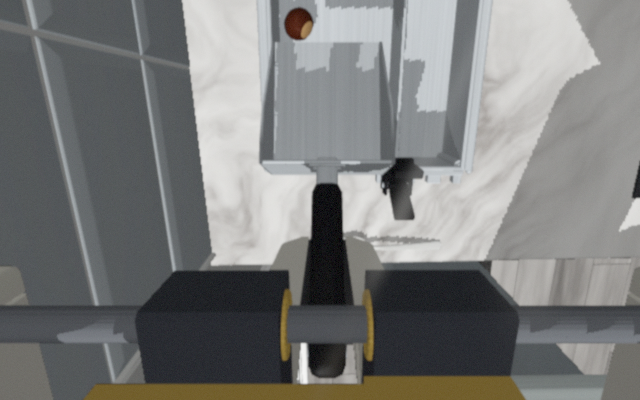

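```bash
python3 - <<'E'
from h import *
c=robot.read_camera('wrist')
for px in [(274,43),(381,43)]: print('lip',proj(c,px,.136))
cv2.imwrite('pics/w15c.png',cv2.resize(c['color'][0:190,235:415],None,fx=4,fy=3.1,interpolation=cv2.INTER_CUBIC))
E
```

```text
lip [0.58068129 0.32736865 0.136     ]
lip [0.5793883  0.25409629 0.136     ]
```

View pics/w15c.png

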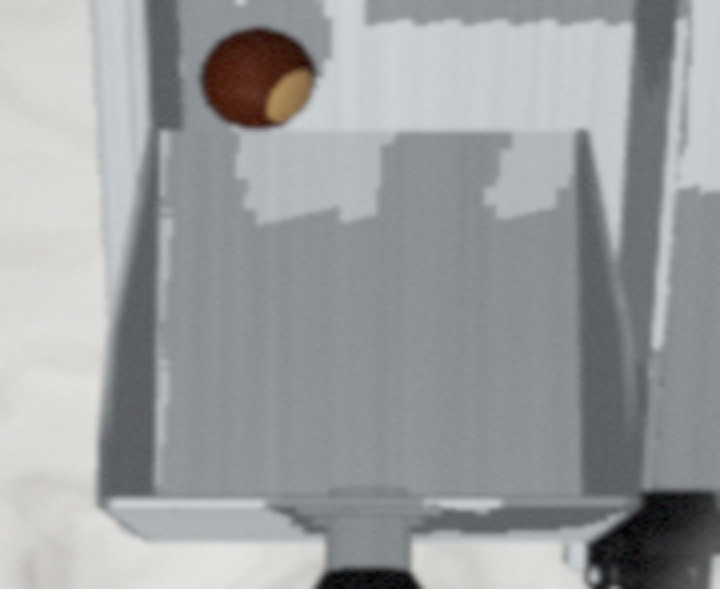

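```bash
python3 - <<'E'
from h import *
c=robot.read_camera('wrist')
for px,z in [((272,6),.065),((258,1),.065),((280.5,6),.005),((235+634/4,20/3.1),.005),((235+678/4,30/3.1),.062)]: print(px,z,proj(c,px,z))
E
```

```text
(272, 6) 0.065 [0.62012294 0.33716802 0.065     ]
(258, 1) 0.065 [0.62412696 0.34878115 0.065     ]
(280.5, 6) 0.005 [0.63410784 0.33677305 0.005     ]
(393.5, 6.451612903225806) 0.005 [0.63173155 0.22348869 0.005     ]
(404.5, 9.67741935483871) 0.062 [0.61601554 0.22396518 0.062     ]
```

```bash
python3 -m pendant '[{"delta_pos":[0.004,-0.005,0.02],"spin":0},{"delta_pos":[0.004,-0.005,0.05],"spin":0},{"delta_pos":[0.004,-0.005,0.08],"spin":0},{"delta_pos":[0.004,-0.005,0.105],"spin":0},{"delta_pos":[0.004,-0.005,0.118],"spin":0},{"delta_pos":[0.004,-0.005,0.122],"spin":0},{"delta_pos":[0.004,-0.005,0.122],"spin":0}]' 1 60
python3 - <<'E'
from h import *
st()
c=snap('wrist','wrist16.png')
E
```

```text
t: 23.55
tool_pos: [0.4703, 0.2997, 0.0752]
orientation: [3.141, -0.03, -0.007]
force: [-0.3, -0.8, -1.4]
opening: 0.0157
t 23.55 p [0.4703 0.2997 0.0752] op 0.015680090698134107 F [-0.3 -0.8 -1.4]
[[ 1.    -0.019 -0.004]
 [-0.019 -1.    -0.   ]
 [-0.004  0.    -1.   ]]
```

View pics/wrist16.png

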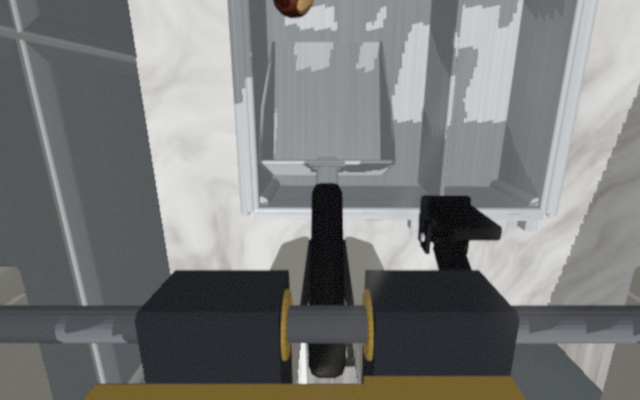

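```bash
python3 -m pendant '[{"delta_pos":[0,0,0.003],"spin":0},{"delta_pos":[0,0,0.006],"spin":0},{"delta_pos":[0,0,0.008],"spin":0},{"delta_pos":[0,0,0.008],"spin":0}]' 1 60
python3 -m pendant '[{"delta_pos":[0,0,0.001],"spin":0},{"delta_pos":[0,0,0.002],"spin":0},{"delta_pos":[0,0,0.002],"spin":0}]' 1 60
```

```text
t: 24.0
tool_pos: [0.4708, 0.2999, 0.068]
orientation: [-3.141, 0.03, 0.005]
force: [-0.2, -1.0, -1.8]
opening: 0.0153
t: 24.3
tool_pos: [0.4706, 0.2998, 0.0658]
orientation: [-3.141, 0.03, 0.006]
force: [-0.7, -0.2, -1.2]
opening: 0.0155
```

```bash
python3 -m pendant '[{"delta_pos":[0,0,0.001],"spin":0},{"delta_pos":[0,0,0.0015],"spin":0},{"delta_pos":[0,0,0.0015],"spin":0}]' 1 60
python3 -m pendant '[{"delta_pos":[0,0,0.0015],"spin":0},{"delta_pos":[0,0,0.0015],"spin":0}]' 1 60
```

```text
t: 24.6
tool_pos: [0.4706, 0.2999, 0.0644]
orientation: [-3.141, 0.03, 0.005]
force: [0.4, -0.0, -0.6]
opening: 0.0159
t: 24.8
tool_pos: [0.4709, 0.3002, 0.0635]
orientation: [-3.141, 0.03, 0.004]
force: [-2.4, -0.6, 5.2]
opening: 0.0156
```

```bash
python3 -m pendant '[{"delta_pos":[0.006,0,-0.0005],"spin":0},{"delta_pos":[0.013,0,-0.0005],"spin":0},{"delta_pos":[0.02,0,-0.0005],"spin":0},{"delta_pos":[0.027,0,-0.0005],"spin":0},{"delta_pos":[0.034,0,-0.0005],"spin":0},{"delta_pos":[0.041,0,-0.0005],"spin":0},{"delta_pos":[0.048,0,-0.0005],"spin":0},{"delta_pos":[0.055,0,-0.0005],"spin":0},{"delta_pos":[0.06,0,-0.0005],"spin":0}]' 1 60
python3 - <<'E'
from h import *
st()
c=snap('wrist','wrist17.png')
E
```

```text
t: 25.7
tool_pos: [0.5316, 0.299, 0.0639]
orientation: [-3.141, 0.03, 0.004]
force: [-2.0, 0.2, 2.3]
opening: 0.0156
t 25.7 p [0.5316 0.299  0.0639] op 0.015611547415345452 F [-2.   0.2  2.3]
[[ 1.    -0.019 -0.003]
 [-0.019 -1.     0.001]
 [-0.003 -0.001 -1.   ]]
```

View pics/wrist17.png

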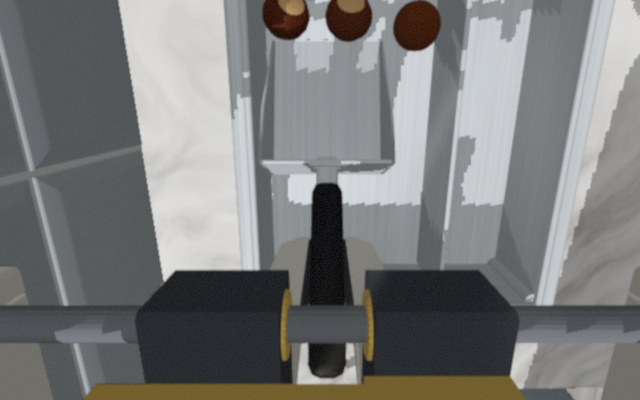

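```bash
python3 -m pendant '[{"delta_pos":[0.006,0,0],"spin":0},{"delta_pos":[0.013,0,0],"spin":0},{"delta_pos":[0.02,0,0],"spin":0},{"delta_pos":[0.027,0,0],"spin":0},{"delta_pos":[0.034,0,0],"spin":0},{"delta_pos":[0.041,0,0],"spin":0},{"delta_pos":[0.046,0,0],"spin":0}]' 1 60
python3 - <<'E'
from h import *
st()
c=snap('wrist','wrist18.png')
c=snap('scene','scene18.png')
cv2.imwrite('pics/s18c.png',cv2.resize(c['color'][80:200,256:416],None,fx=5,fy=5,interpolation=cv2.INTER_CUBIC))
E
```

```text
t: 26.45
tool_pos: [0.5789, 0.298, 0.0638]
orientation: [-3.141, 0.031, 0.003]
force: [-4.4, 0.6, 4.6]
opening: 0.0159
t 26.45 p [0.5789 0.298  0.0638] op 0.015918715049425682 F [-4.4  0.6  4.6]
[[ 1.    -0.019 -0.002]
 [-0.019 -1.     0.001]
 [-0.002 -0.001 -1.   ]]
```

View pics/wrist18.png

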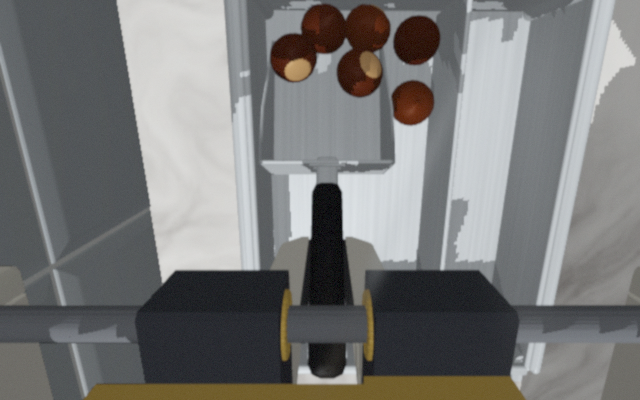

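View pics/s18c.png

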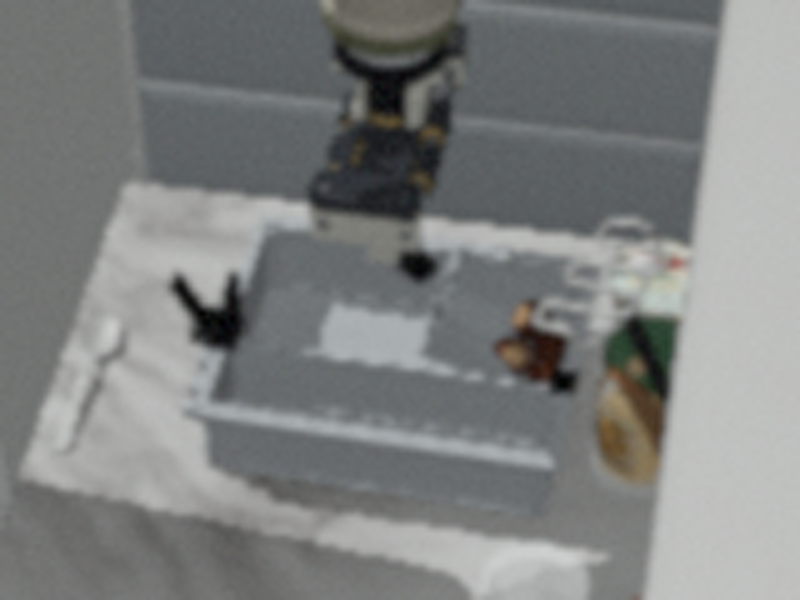

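```bash
python3 -m pendant '[{"delta_pos":[0.006,0,0],"spin":0},{"delta_pos":[0.011,0,0],"spin":0},{"delta_pos":[0.015,0,0],"spin":0},{"delta_pos":[0.017,0,0],"spin":0}]' 1 60
python3 - <<'E'
from h import *
st()
c=snap('wrist','wrist19.png')
E
```

```text
t: 26.95
tool_pos: [0.5962, 0.2975, 0.0637]
orientation: [-3.141, 0.031, 0.002]
force: [-5.8, -0.9, 5.6]
opening: 0.0158
t 26.95 p [0.5962 0.2975 0.0637] op 0.015775725629129815 F [-5.8 -0.9  5.6]
[[ 1.    -0.02  -0.002]
 [-0.02  -1.     0.001]
 [-0.002 -0.001 -1.   ]]
```

View pics/wrist19.png

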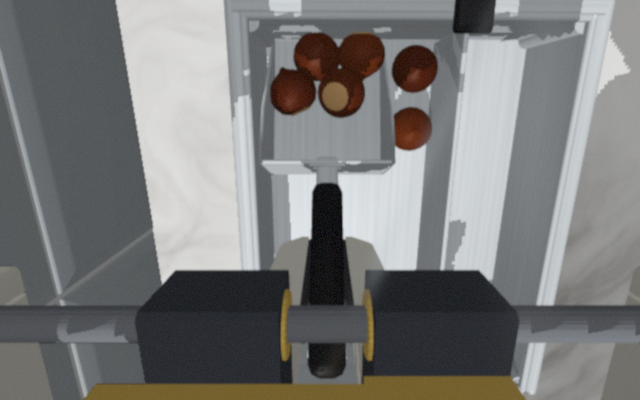

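```bash
python3 -m pendant '[{"delta_pos":[0.002,0,0],"spin":0},{"delta_pos":[0.004,0,0],"spin":0},{"delta_pos":[0.004,0,0],"spin":0}]' 1 60
python3 -m pendant '[{"delta_pos":[0,0,0],"spin":0},{"delta_pos":[0,0,0],"spin":0},{"delta_pos":[-0.004,0,0.006],"spin":0},{"delta_pos":[-0.008,0,0.0115],"spin":0},{"delta_pos":[-0.012,0,0.017],"spin":0},{"delta_pos":[-0.0155,0,0.023],"spin":0}]' 1 6
python3 - <<'E'
from h import *
st()
c=snap('wrist','wrist20.png')
E
```

```text
t: 27.3
tool_pos: [0.5984, 0.2978, 0.0643]
orientation: [-3.141, 0.03, 0.008]
force: [-13.9, -0.2, 12.3]
opening: 0.0156
t: 27.9
tool_pos: [0.5825, 0.2979, 0.0404]
orientation: [-3.141, 0.03, 0.008]
force: [-1.5, -0.2, 0.1]
opening: 0.0162
t 27.9 p [0.5825 0.2979 0.0404] op 0.016155784846816096 F [-1.5 -0.2  0.1]
[[ 1.    -0.019 -0.005]
 [-0.019 -1.     0.   ]
 [-0.005 -0.    -1.   ]]
```

View pics/wrist20.png

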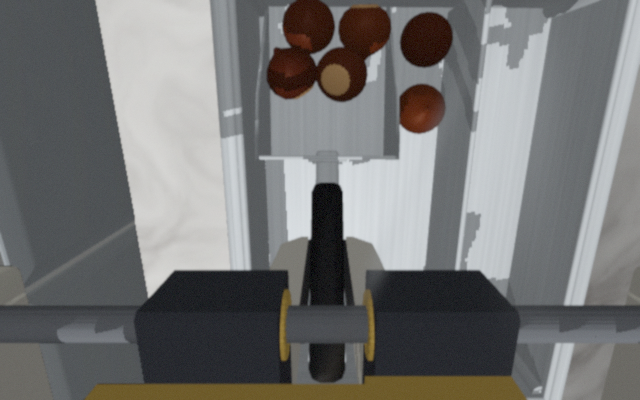

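```bash
python3 -m pendant '[{"delta_pos":[-0.003,0,0.006],"spin":0},{"delta_pos":[-0.006,0,0.012],"spin":0},{"delta_pos":[-0.008,0,0.018],"spin":0},{"delta_pos":[-0.010,0,0.022],"spin":0},{"delta_pos":[-0.010,0,0.022],"spin":0}]' 1 6
python3 - <<'E'
from h import *
st()
c=snap('wrist','wrist21.png')
E
```

```text
t: 28.45
tool_pos: [0.5708, 0.2979, 0.0166]
orientation: [3.141, -0.03, -0.012]
force: [-0.1, -0.7, 1.2]
opening: 0.0162
t 28.45 p [0.5708 0.2979 0.0166] op 0.01615865645360886 F [-0.1 -0.7  1.2]
[[ 1.    -0.019 -0.007]
 [-0.019 -1.    -0.001]
 [-0.007  0.001 -1.   ]]
```

View pics/wrist21.png

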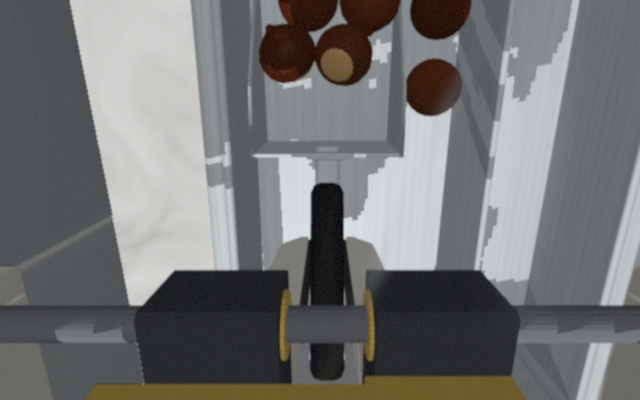

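```bash
python3 -m pendant '[{"delta_pos":[-0.002,0,0.003],"spin":0},{"delta_pos":[-0.004,0,0.006],"spin":0},{"delta_pos":[-0.006,0,0.009],"spin":0},{"delta_pos":[-0.009,0,0.012],"spin":0},{"delta_pos":[-0.0115,0,0.015],"spin":0},{"delta_pos":[-0.0115,0,0.015],"spin":0}]' 1 6
python3 - <<'E'
from h import *
st()
c=snap('wrist','wrist22.png')
E
```

```text
t: 29.1
tool_pos: [0.5592, 0.298, 0.0013]
orientation: [3.141, -0.03, -0.011]
force: [0.5, 0.7, 0.8]
opening: 0.0157
t 29.1 p [0.5592 0.298  0.0013] op 0.01574506144175401 F [0.5 0.7 0.8]
[[ 1.    -0.019 -0.007]
 [-0.019 -1.    -0.001]
 [-0.007  0.001 -1.   ]]
```

View pics/wrist22.png

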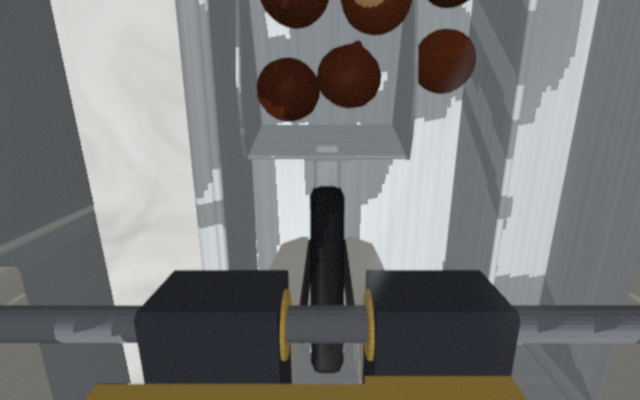

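```bash
python3 -m pendant '[{"delta_pos":[0,0,0],"spin":0},{"delta_pos":[0,0,0],"spin":0},{"delta_pos":[0,0,0],"spin":0},{"delta_pos":[0,0,0],"spin":0},{"delta_pos":[-0.002,0,-0.006],"spin":0},{"delta_pos":[-0.004,0,-0.015],"spin":0},{"delta_pos":[-0.004,0,-0.025],"spin":0},{"delta_pos":[-0.004,0,-0.035],"spin":0},{"delta_pos":[-0.004,0,-0.045],"spin":0},{"delta_pos":[-0.004,0,-0.05],"spin":0}]' 1 60
python3 - <<'E'
from h import *
st()
c=snap('wrist','wrist23.png')
E
```

```text
t: 30.15
tool_pos: [0.5566, 0.2985, 0.0536]
orientation: [-3.141, 0.03, 0.008]
force: [0.2, 0.0, -2.3]
opening: 0.0155
t 30.15 p [0.5566 0.2985 0.0536] op 0.015544266327782552 F [ 0.2  0.  -2.3]
[[ 1.    -0.019 -0.005]
 [-0.019 -1.     0.   ]
 [-0.005 -0.    -1.   ]]
```

View pics/wrist23.png

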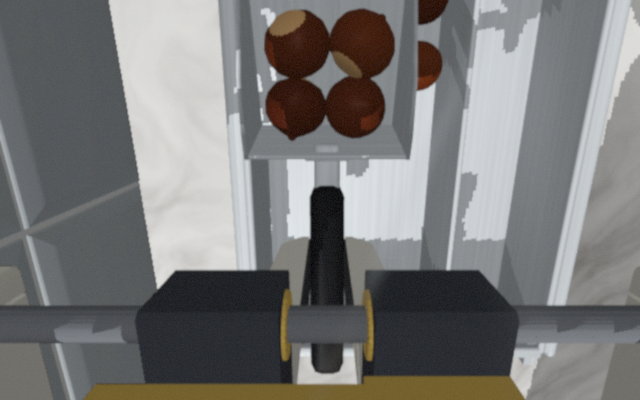

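```bash
python3 -m pendant '[{"delta_pos":[0,0,-0.012],"spin":0},{"delta_pos":[-0.002,0,-0.025],"spin":0},{"delta_pos":[-0.006,0,-0.04],"spin":0},{"delta_pos":[-0.012,0,-0.055],"spin":0},{"delta_pos":[-0.020,0,-0.07],"spin":0},{"delta_pos":[-0.029,0,-0.085],"spin":0},{"delta_pos":[-0.038,0,-0.10],"spin":0},{"delta_pos":[-0.047,0,-0.11],"spin":0},{"delta_pos":[-0.055,0,-0.115],"spin":0},{"delta_pos":[-0.06,0,-0.115],"spin":0}]' 1 60
python3 - <<'E'
from h import *
st()
c=snap('wrist','wrist24.png')
marks('wrist',c,['scoop_in','pan_in']); marks('wrist',c,['chestnut0'],6)
E
```

```text
t: 31.2
tool_pos: [0.497, 0.3, 0.1703]
orientation: [-3.14, 0.029, 0.005]
force: [-0.6, -0.8, -2.6]
opening: 0.0155
t 31.2 p [0.497  0.3    0.1703] op 0.015509468617822828 F [-0.6 -0.8 -2.6]
[[ 1.    -0.019 -0.003]
 [-0.019 -1.     0.001]
 [-0.003 -0.001 -1.   ]]
wrist chestnut0 0.9 [595 310 200]
wrist chestnut0 0.6 [570 285 192]
wrist chestnut0 0.57 [598 283 201]
wrist chestnut0 0.56 [569 311 190]
```

View pics/wrist24.png

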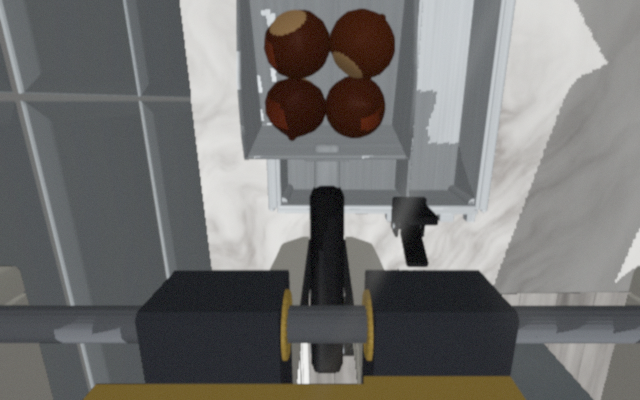

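```bash
python3 -m pendant '[{"delta_pos":[0,0.008,0],"spin":0},{"delta_pos":[0,0.022,0],"spin":0},{"delta_pos":[0,0.042,0],"spin":0},{"delta_pos":[0,0.067,0],"spin":0},{"delta_pos":[0,0.094,0],"spin":0},{"delta_pos":[0,0.122,0],"spin":0},{"delta_pos":[0,0.15,0],"spin":0},{"delta_pos":[0,0.178,0],"spin":0},{"delta_pos":[0,0.206,0],"spin":0},{"delta_pos":[0,0.234,0],"spin":0}]' 1 60
python3 -m pendant '[{"delta_pos":[0,0.03,0],"spin":0},{"delta_pos":[0,0.06,0],"spin":0},{"delta_pos":[0,0.09,0],"spin":0},{"delta_pos":[0,0.12,0],"spin":0},{"delta_pos":[0,0.15,0],"spin":0},{"delta_pos":[0,0.18,0],"spin":0},{"delta_pos":[0,0.21,0],"spin":0},{"delta_pos":[0,0.24,0],"spin":0},{"delta_pos":[0,0.265,0],"spin":0},{"delta_pos":[0,0.285,0],"spin":0}]' 1 60
python3 - <<'E'
from h import *
st()
E
```

```text
t: 32.4
tool_pos: [0.492, 0.0632, 0.1682]
orientation: [3.141, -0.031, -0.009]
force: [0.9, 0.5, -2.7]
opening: 0.0153
t: 33.4
tool_pos: [0.4851, -0.2243, 0.1681]
orientation: [3.14, -0.034, -0.011]
force: [0.0, 0.2, -1.6]
opening: 0.0157
t 33.4 p [ 0.4851 -0.2243  0.1681] op 0.015656871230750515 F [ 0.   0.2 -1.6]
[[ 1.    -0.022 -0.007]
 [-0.022 -1.    -0.001]
 [-0.007  0.001 -1.   ]]
```

```bash
python3 -m pendant '[{"delta_pos":[0.001,0.015,0],"spin":0},{"delta_pos":[0.002,0.03,0],"spin":0},{"delta_pos":[0.003,0.045,0],"spin":0},{"delta_pos":[0.004,0.056,0],"spin":0},{"delta_pos":[0.004,0.062,0],"spin":0},{"delta_pos":[0.004,0.062,0.01],"spin":0},{"delta_pos":[0.004,0.062,0.03],"spin":0},{"delta_pos":[0.004,0.062,0.05],"spin":0},{"delta_pos":[0.004,0.062,0.06],"spin":0},{"delta_pos":[0.004,0.062,0.06],"spin":0}]' 1 60
python3 - <<'E'
from h import *
st()
c=snap('wrist','wrist25.png')
marks('wrist',c,['scoop_in','pan_in']); marks('wrist',c,['chestnut0'],6)
c=snap('scene','scene25.png'); marks('scene',c,['pan_in','scoop_in'])
cv2.imwrite('pics/s25c.png',cv2.resize(c['color'][200:350,216:376],None,fx=5,fy=4,interpolation=cv2.INTER_CUBIC))
E
```

```text
t: 34.4
tool_pos: [0.4861, -0.2849, 0.1057]
orientation: [-3.14, 0.033, 0.016]
force: [-0.2, -0.2, -3.2]
opening: 0.0154
t 34.4 p [ 0.4861 -0.2849  0.1057] op 0.015445363378717412 F [-0.2 -0.2 -3.2]
[[ 1.    -0.021 -0.01 ]
 [-0.021 -1.     0.002]
 [-0.01  -0.001 -1.   ]]
wrist scoop_in 0.76 [ 589 -285  136]
wrist chestnut0 0.98 [ 584 -307  136]
wrist chestnut0 0.67 [ 582 -273  135]
wrist chestnut0 0.64 [ 560 -300  126]
wrist chestnut0 0.64 [ 559 -273  126]
scene scoop_in 0.63 [ 589 -289  137]
```

View pics/wrist25.png

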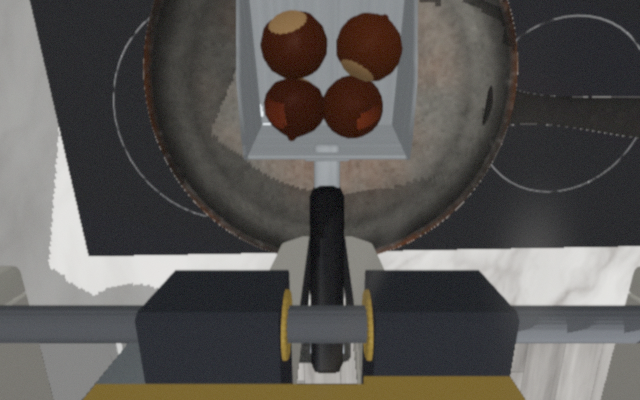

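View pics/s25c.png

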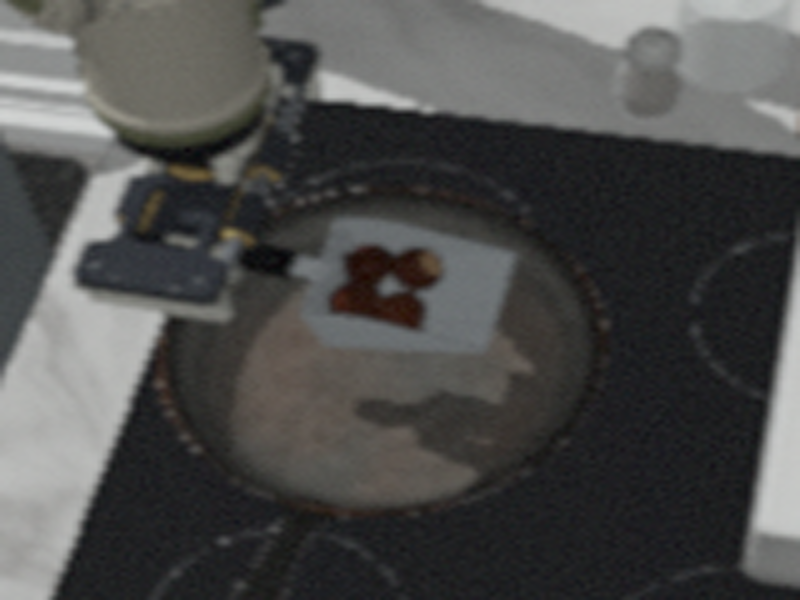

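```bash
python3 -m pendant '[{"delta_pos":[-0.002,0,0.015],"spin":0},{"delta_pos":[-0.004,0,0.035],"spin":0},{"delta_pos":[-0.005,0,0.052],"spin":0},{"delta_pos":[-0.005,0,0.062],"spin":0},{"delta_pos":[-0.005,0,0.065],"spin":0},{"delta_pos":[-0.005,0,0.065],"spin":0}]' 1 60
python3 -m pendant '[{"delta_pos":[0,0,0],"spin":0},{"delta_pos":[0,0,0],"spin":0}]' 1 25
python3 - <<'E'
from h import *
st()
c=snap('wrist','wrist26.png')
marks('wrist',c,['scoop_in','scoop'])
E
```

```text
t: 35.35
tool_pos: [0.4824, -0.2867, 0.0438]
orientation: [3.14, -0.034, -0.009]
force: [0.2, 0.7, -2.0]
opening: 0.0158
t: 35.55
tool_pos: [0.4831, -0.2872, 0.0448]
orientation: [3.139, -0.034, -0.007]
force: [0.9, -0.5, -1.9]
opening: 0.0158
t 35.55 p [ 0.4831 -0.2872  0.0448] op 0.01580777826965863 F [ 0.9 -0.5 -1.9]
[[ 1.    -0.021 -0.005]
 [-0.021 -1.    -0.003]
 [-0.004  0.003 -1.   ]]
wrist scoop_in 0.6 [ 588 -290   76]
wrist scoop 0.92 [ 589 -290   62]
```

View pics/wrist26.png

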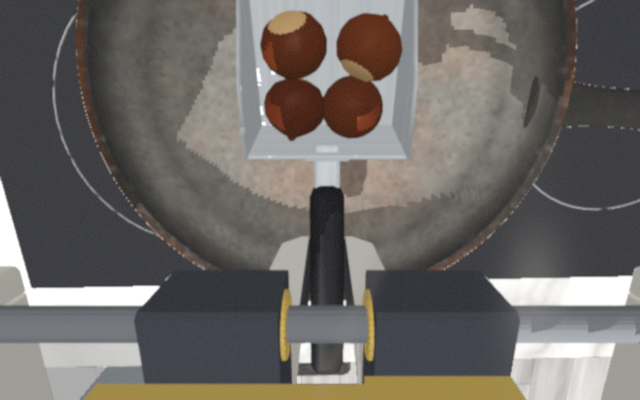

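```bash
python3 -m pendant '[{"delta_pos":[0,0,0.003],"spin":0},{"delta_pos":[0,0,0.006],"spin":0},{"delta_pos":[0,0,0.006],"spin":0}]' 1 15
python3 - <<'E'
from h import *
st()
c=snap('wrist','wrist27.png')
marks('wrist',c,['scoop_in','scoop'])
E
python3 -m pendant '[{"delta_pos":[0,0,0],"spin":0},{"delta_pos":[0,0,0],"spin":0}]' 1 10
python3 - <<'E'
from h import *
st()
c=snap('wrist','wrist28.png')
marks('wrist',c,['scoop_in','scoop'])
E
```

```text
t: 36.0
tool_pos: [0.4824, -0.2867, 0.0378]
orientation: [3.14, -0.034, -0.009]
force: [0.1, -0.1, -1.4]
opening: 0.0157
t 36.0 p [ 0.4824 -0.2867  0.0378] op 0.01567120292880165 F [ 0.1 -0.1 -1.4]
[[ 1.    -0.022 -0.006]
 [-0.022 -1.    -0.002]
 [-0.006  0.002 -1.   ]]
wrist scoop_in 0.63 [ 572 -287   27]
wrist scoop 0.65 [ 570 -286   17]
t: 36.35
tool_pos: [0.4828, -0.287, 0.0384]
orientation: [3.139, -0.034, -0.008]
force: [-0.6, 1.3, -2.4]
opening: 0.0158
t 36.35 p [ 0.4828 -0.287   0.0384] op 0.015780942670294694 F [-0.6  1.3 -2.4]
[[ 1.    -0.021 -0.005]
 [-0.021 -1.    -0.002]
 [-0.005  0.002 -1.   ]]
wrist scoop_in 0.58 [ 574 -288   31]
wrist scoop 0.74 [ 566 -289   17]
```

View pics/wrist28.png

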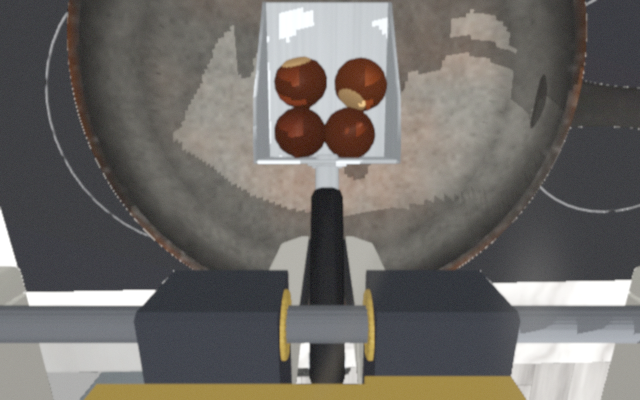

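```bash
python3 -m pendant '[{"delta_pos":[0.001,0,-0.006],"spin":0},{"delta_pos":[0.003,0,-0.012],"spin":0},{"delta_pos":[0.005,0,-0.018],"spin":0},{"delta_pos":[0.008,0,-0.024],"spin":0},{"delta_pos":[0.011,0,-0.030],"spin":0},{"delta_pos":[0.014,0,-0.036],"spin":0},{"delta_pos":[0.017,0,-0.043],"spin":0},{"delta_pos":[0.02,0,-0.05],"spin":0}]' 1 8
python3 - <<'E'
from h import *
st()
c=snap('wrist','wrist29.png')
E
```

```text
t: 37.3
tool_pos: [0.5033, -0.2873, 0.0889]
orientation: [3.139, -0.034, -0.008]
force: [0.9, -0.9, -1.0]
opening: 0.0164
t 37.3 p [ 0.5033 -0.2873  0.0889] op 0.016371755769775776 F [ 0.9 -0.9 -1. ]
[[ 1.    -0.021 -0.005]
 [-0.021 -1.    -0.002]
 [-0.005  0.002 -1.   ]]
```

View pics/wrist29.png

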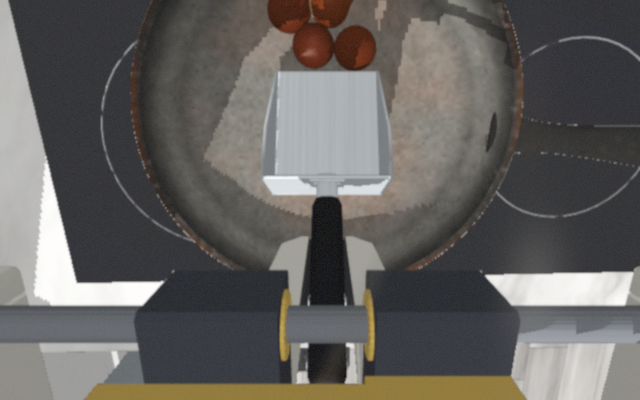

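```bash
python3 -m pendant '[{"delta_pos":[0,0,0],"spin":0},{"delta_pos":[0,0,0],"spin":0},{"delta_pos":[0,0,0],"spin":0},{"delta_pos":[0,0,-0.03],"spin":0},{"delta_pos":[0,0,-0.07],"spin":0},{"delta_pos":[0,0,-0.10],"spin":0},{"delta_pos":[0,0,-0.11],"spin":0},{"delta_pos":[0,0,-0.11],"spin":0}]' 1 60
python3 -m pendant '[{"delta_pos":[-0.01,-0.04,0],"spin":-0.02},{"delta_pos":[-0.01,-0.09,0],"spin":-0.02},{"delta_pos":[-0.01,-0.14,0],"spin":-0.02},{"delta_pos":[-0.01,-0.19,0],"spin":-0.02},{"delta_pos":[-0.01,-0.23,0],"spin":-0.02},{"delta_pos":[-0.01,-0.27,0],"spin":-0.02},{"delta_pos":[-0.01,-0.30,0],"spin":-0.02},{"delta_pos":[-0.01,-0.315,0],"spin":-0.02},{"delta_pos":[-0.01,-0.315,0],"spin":-0.02},{"delta_pos":[-0.01,-0.315,0],"spin":-0.02}]' 1 60
python3 - <<'E'
from h import *
st()
c=snap('wrist','wrist30.png')
marks('wrist',c,['scoop','scoop_in','scoop_grip','salt_shaker'])
E
```

```text
t: 38.15
tool_pos: [0.5056, -0.288, 0.2018]
orientation: [3.136, -0.034, -0.001]
force: [-0.2, -0.4, -2.2]
opening: 0.0153
t: 39.15
tool_pos: [0.5017, 0.0266, 0.1988]
orientation: [3.136, -0.002, -0.004]
force: [-0.7, -0.9, -0.6]
opening: 0.0156
t 39.15 p [0.5017 0.0266 0.1988] op 0.015588505562751117 F [-0.7 -0.9 -0.6]
[[ 1.    -0.001 -0.003]
 [-0.001 -1.    -0.005]
 [-0.003  0.005 -1.   ]]
wrist scoop 0.88 [555  25 149]
wrist scoop_in 0.59 [567  30 164]
wrist scoop_grip 0.85 [495  26 245]
```

View pics/wrist30.png

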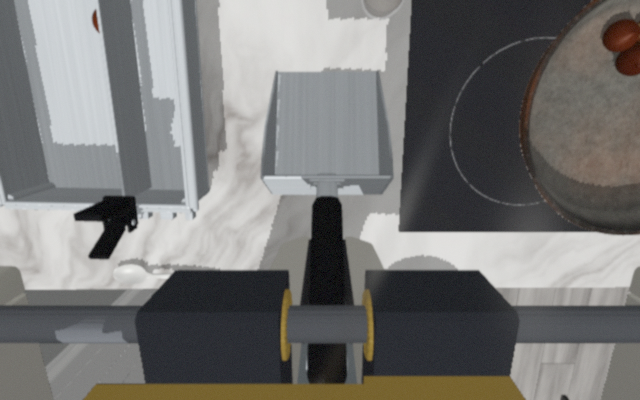

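```bash
python3 -m pendant '[{"delta_pos":[0.02,0,0.03],"spin":0},{"delta_pos":[0.02,0,0.065],"spin":0},{"delta_pos":[0.02,0,0.095],"spin":0},{"delta_pos":[0.02,0,0.11],"spin":0},{"delta_pos":[0.02,0,0.117],"spin":0},{"delta_pos":[0.02,0,0.120],"spin":0},{"delta_pos":[0.02,0,0.122],"spin":0},{"delta_pos":[0.02,0,0.122],"spin":0}]' 1 60
python3 -m pendant '[{"delta_pos":[0,0,0.002],"spin":0},{"delta_pos":[0,0,0.003],"spin":0},{"delta_pos":[0,0,0.003],"spin":0}]' 1 60
```

```text
t: 40.2
tool_pos: [0.5233, 0.0253, 0.0794]
orientation: [3.136, -0.005, 0.002]
force: [-0.9, 0.2, -0.3]
opening: 0.0157
t: 40.5
tool_pos: [0.5235, 0.0253, 0.0767]
orientation: [3.136, -0.005, 0.003]
force: [-0.3, 1.1, -1.3]
opening: 0.0152
```

Loosen so the lip rests on the marble, then follow the arc back and down.

```bash
python3 -m pendant '[{"delta_pos":[0,0,0],"spin":0},{"delta_pos":[-0.004,0,0.004],"spin":0},{"delta_pos":[-0.009,0,0.009],"spin":0},{"delta_pos":[-0.014,0,0.015],"spin":0},{"delta_pos":[-0.019,0,0.021],"spin":0},{"delta_pos":[-0.024,0,0.027],"spin":0},{"delta_pos":[-0.028,0,0.033],"spin":0},{"delta_pos":[-0.032,0,0.039],"spin":0},{"delta_pos":[-0.035,0,0.045],"spin":0},{"delta_pos":[-0.035,0,0.045],"spin":0}]' 1 6
python3 - <<'E'
from h import *
st()
c=snap('wrist','wrist31.png')
marks('wrist',c,['scoop','scoop_in','scoop_grip'])
c=snap('scene','scene31.png')
marks('scene',c,['scoop','scoop_in','scoop_grip'])
E
```

```text
t: 41.5
tool_pos: [0.4875, 0.0252, 0.0304]
orientation: [3.136, -0.005, 0.0]
force: [-0.1, 0.2, -1.3]
opening: 0.0158
t 41.5 p [0.4875 0.0252 0.0304] op 0.015806898562060658 F [-0.1  0.2 -1.3]
[[ 1.    -0.003  0.   ]
 [-0.003 -1.    -0.005]
 [ 0.     0.005 -1.   ]]
wrist scoop_in 0.93 [574  26  20]
wrist scoop_grip 0.95 [483  24  74]
scene scoop 0.67 [569  26   6]
scene scoop_in 0.97 [573  27  17]
scene scoop_grip 0.7 [485  28  81]
```

View pics/wrist31.png

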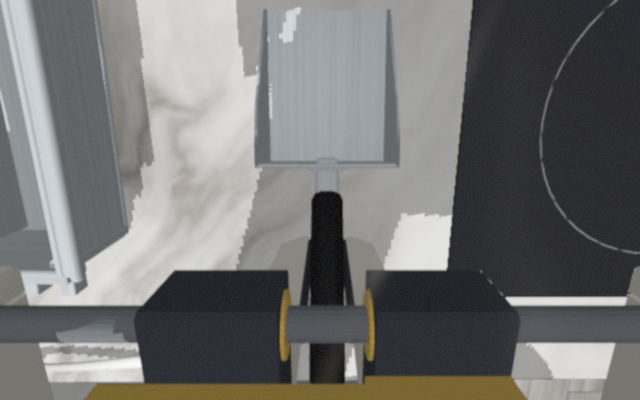

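```bash
python3 -m pendant '[{"delta_pos":[-0.002,0,0.005],"spin":0},{"delta_pos":[-0.004,0,0.010],"spin":0},{"delta_pos":[-0.006,0,0.015],"spin":0},{"delta_pos":[-0.006,0,0.015],"spin":0},{"delta_pos":[-0.006,0,0.015],"spin":0}]' 1 5
python3 - <<'E'
from h import *
st()
c=snap('wrist','wrist32.png')
marks('wrist',c,['scoop','scoop_in','scoop_grip'])
c=snap('scene','scene32.png')
marks('scene',c,['scoop','scoop_in','scoop_grip'])
cv2.imwrite('pics/s32c.png',cv2.resize(c['color'][140:260,216:376],None,fx=5,fy=5,interpolation=cv2.INTER_CUBIC))
E
```

```text
t: 42.4
tool_pos: [0.4825, 0.0251, 0.0164]
orientation: [3.136, -0.005, 0.002]
force: [0.7, 0.2, -2.0]
opening: 0.0162
t 42.4 p [0.4825 0.0251 0.0164] op 0.016188036687478032 F [ 0.7  0.2 -2. ]
[[ 1.    -0.003  0.002]
 [-0.003 -1.    -0.005]
 [ 0.002  0.005 -1.   ]]
wrist scoop 0.68 [569  24   2]
wrist scoop_in 0.59 [572  26  18]
wrist scoop_grip 0.94 [475  22  59]
scene scoop 0.57 [572  25   3]
scene scoop_in 0.7 [570  27  16]
scene scoop_grip 0.94 [472  30  64]
```

View pics/wrist32.png

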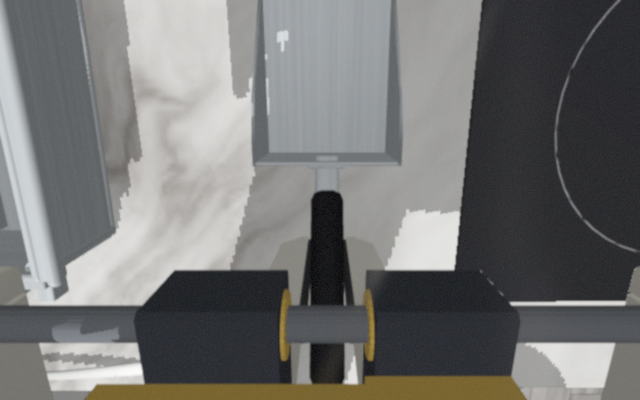

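View pics/s32c.png

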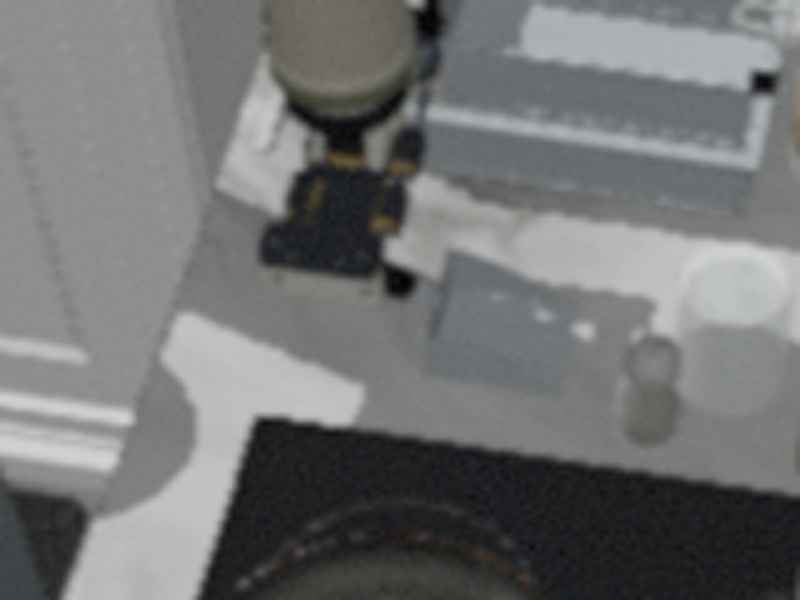

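```bash
python3 -m pendant '[{"delta_pos":[-0.001,0,0.003],"spin":0},{"delta_pos":[-0.002,0,0.006],"spin":0},{"delta_pos":[-0.002,0,0.006],"spin":0}]' 1 4
python3 -m pendant '[{"delta_pos":[0,0,0],"spin":0},{"delta_pos":[0,0,0],"spin":0},{"delta_pos":[0,0,0],"spin":0},{"delta_pos":[0,0,0],"spin":0},{"delta_pos":[0,0,0],"spin":0},{"delta_pos":[0,0,0],"spin":0},{"delta_pos":[0,0,0],"spin":0},{"delta_pos":[0,0,0],"spin":0},{"delta_pos":[0,0,0],"spin":0},{"delta_pos":[0,0,0],"spin":0}]' -1 4
python3 -m pendant '[{"delta_pos":[0,0,-0.03],"spin":0},{"delta_pos":[0,0,-0.07],"spin":0},{"delta_pos":[0,0,-0.12],"spin":0},{"delta_pos":[0,0,-0.17],"spin":0},{"delta_pos":[0,0,-0.22],"spin":0},{"delta_pos":[-0.03,0,-0.25],"spin":0},{"delta_pos":[-0.03,0,-0.25],"spin":0}]' -1 4
python3 - <<'E'
from h import *
st()
c=snap('wrist','wrist33.png')
marks('wrist',c,['scoop','scoop_in','scoop_grip','squeeze_grip','pan_in']);marks('wrist',c,['chestnut0'],6)
c=snap('scene','scene33.png')
marks('scene',c,['scoop','scoop_in','salt_shaker','tumbler_b','teaspoon_a']);marks('scene',c,['chestnut0'],6)
cv2.imwrite('pics/s33c.png',cv2.resize(c['color'][110:350,226:426],None,fx=3.5,fy=2.5,interpolation=cv2.INTER_CUBIC))
E
```

```text
t: 43.1
tool_pos: [0.4807, 0.0251, 0.0106]
orientation: [3.136, -0.005, 0.003]
force: [-1.0, 0.7, 1.3]
opening: 0.0156
t: 44.1
tool_pos: [0.4807, 0.0251, 0.0106]
orientation: [3.136, -0.005, 0.003]
force: [-0.5, 0.2, 0.1]
opening: 0.0904
t: 44.8
tool_pos: [0.4514, 0.0265, 0.267]
orientation: [3.136, -0.004, 0.018]
force: [0.8, 0.1, -0.3]
opening: 0.093
t 44.8 p [0.4514 0.0265 0.267 ] op 0.09300240129350029 F [ 0.8  0.1 -0.3]
[[ 1.    -0.003  0.012]
 [-0.003 -1.    -0.006]
 [ 0.012  0.006 -1.   ]]
wrist scoop 0.84 [570  26   6]
wrist scoop_in 0.68 [578  26  15]
wrist squeeze_grip 0.66 [474 229  96]
wrist pan_in 0.69 [ 564 -289    9]
wrist chestnut0 0.96 [ 636 -265   24]
wrist chestnut0 0.77 [ 617 -284   23]
wrist chestnut0 0.62 [ 614 -310   21]
scene scoop 0.57 [572  25   0]
scene scoop_in 0.61 [571  28  12]
scene salt_shaker 0.63 [678 -28  -2]
scene tumbler_b 0.92 [720  36   2]
scene teaspoon_a 0.44 [374 223   0]
scene chestnut0 0.62 [ 641 -263   22]
scene chestnut0 0.46 [ 614 -312   18]
scene chestnut0 0.44 [ 641 -294   18]
scene chestnut0 0.42 [ 617 -282   23]
```

View pics/wrist33.png

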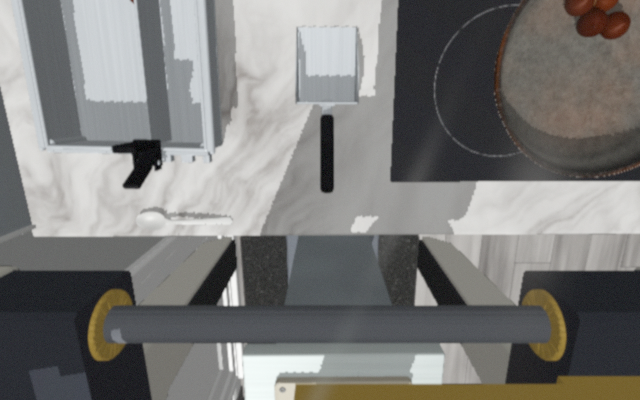

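View pics/s33c.png

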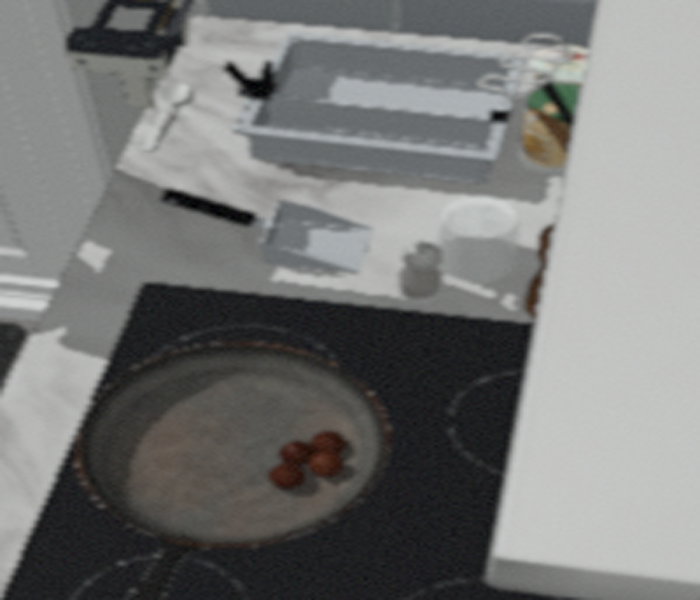

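```bash
python3 -c "
from plant import robot
print(robot.close_job())"
```

```text
the job is handed in; nothing more can be done
None
```

The job is handed in at about 45 s. Four chestnuts are in the pan and the scoop is back on the marble. `close_job` gives no verdict, so this rests on my own checks.

**What I did**
- **Divider:** I squeezed the lever and slid the divider 51 mm to the last notch. The lever sprang back when released.
- **Filling the scoop:** I took the scoop and let it pivot about 20° lip-down in a loose grip. Then I drove it along the left wall into the far corner, which brought four chestnuts on board. I tilted the lip up and carried them over.
- **Emptying it:** I tipped them into the pan with the lip resting on the pan floor. Then I laid the scoop on the marble between bin and hob.

**Last checks**
- **Pan:** all four chestnuts show in the pictures, within about 85 mm of the pan's centre.
- **Scoop:** flat, with its hollow measured 12–15 mm above the worktop.
- **Lever and divider:** the lever is at rest, and the divider's grip point measures about 52 mm left of where it started.
- **Bystanders:** the salt shaker, tumbler and teaspoon are within about 5 mm of their starting positions. The networks never located the pepper mill, but the arm stayed well clear of where it seemed to be.

**What disagreed or went unconfirmed**
- **Reported height:** the reported TCP height was about 25–30 mm lower than the fingertips seen in the images. My first squeeze therefore closed on air, and I corrected for it from then on.
- **Remaining chestnuts:** two stayed in the bin, seen there during the lift. In the final pictures one is only just visible and the other is hidden by the divider.

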